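Load a weld coupon into the bend tester through its spring flap

TASK

Load the bend tester: take the longest of the three flat steel straps on the bench (the one with a weld seam across its middle), lay it flat on the tester's infeed bed between the side guides, and push it endwise through the spring flap, holding the flap open with your fingers behind it, until its far end rests fully home against the stop bar, with the switch plunger in it pressed in; feel for the stop and come up to it gently, because a hard shove shifts it. Then draw your fingers out so that the flap swings shut behind the strap, and leave the other straps, the bent one and the caster plate where they lie.

Things in the scene. Friction and masses are not known exactly. Their poses are not given: they have to be found in the camera images.
- coupon: The weld coupon: flat plain steel strap 180 long x 38 wide x 10 thick, 0.42 to 0.64 kg, with a low weld seam (under 1 mm proud, 16 wide) across its middle on top. Origin at the centre of its underside, x along its length, z up. Both ends are alike and either may go in first.
- tester: Guided-bend tester, fixed on the bench: blue C-frame press, clear guard round its die, steel infeed bed in front. Its x = feed direction (level, away from the robot and to its left), y to the left, z up; origin on the bench top under the flap, on the channel's centre line. Lengths below are mm in this frame. The press head overhangs from x = 88 on, above z = 225.
- bed_end (a point): Centre of the open end of the infeed bed, on its top: tester x = -170, z = 80. The bed is 120 wide, nothing stands before it, it runs in to x = 58; two rollers and a shelf carry its level on to the back-stop, with one gap, x = 87 to 149, that the coupon bridges.
- guides (a point): Point on the bed's top midway between the two pairs of side guides, tester x = -90. Guides: 8 high, 12 wide, inner faces 44 apart, at x = -160 to -130 and -50 to -12 (mouth widens to about 49 at x = -62); from -128 to -64 the bed beside the channel is clear for fingers. Guides of the same gap follow inside from x = 56 (mouth from x = 43).
- gate (a point): Bed's top under the shut flap: tester x = 0, z = 80. Posts 104 apart; lintel bar over the flap z = 158 to 162, 6 thick. Inside: guard walls y = +-76, clear roof z = 159 to 163 from x = 40, inner wall x = 96 with a slot open to z = 106. The flap falls shut only when the coupon's near end is past x = 22. Seated it is at x = 24 to 34; closed fingers tilted 45 degrees, forward and down, reach it.
- flap (a joint): Spring flap, 0 = shut, grows as its lower edge swings inwards (tester +x), up to 1.35 rad. Steel-framed clear pane 98 wide, 71 high, 3 thick, hinged along its top at z = 158, lower edge 7 above the bed. Spring: 0.24 N m shut plus 0.12 per rad, so the strap pushing it open meets 4 to 6 N; with friction, tilted fingers feel 10 to 20 N along the feed before the stop. Falls shut when free.
- backstop: Back-stop on the outfeed shelf in the guard. Listed is its fixed bracket: origin on the bed's top at tester x = 24 (not on the block), axes as the tester's. In it a rigid stop bar (42 wide, 30 high) is clamped at an unknown setting, face 204 to 214 beyond the flap. A weak switch plunger (0.3 to 1.05 N) stands 5 mm out of the face; home = it is in, the coupon on the bar. Never press over 20 N.
- offcut: Bystander: plain flat strap 110 x 38 x 10, no weld seam. Origin at the centre of its underside, x along its length. Leave it alone.
- wide_strap: Bystander: plain flat strap 150 x 55 x 10, no weld seam. Origin at the centre of its underside, x along its length. Leave it alone.
- bent_coupon: Bystander: a tested coupon bent to a U, about 84 x 58, 38 high, standing on its edge. Origin under the middle of the bend's start. Leave it alone.
- caster_plate: Bystander: plate 160 x 90 x 6 with two casters standing up from it, 68 high in all. Origin at the centre of its underside. Leave it alone.
Things that resemble listed ones, but are neither listed nor needed, are in the scene too. What is shaped like the coupon but red is not meant.

How it is judged:
By the outcome, as a careful person would: the job done as asked, in the order asked, and still so for the second after the job is handed in, with the robot touching nothing.
It also fails if it takes over 72 s, if anything falls off the work surface, if the arm or the gripper's body presses on something with over 40 N, if the wrist force passes 120 N, or if a joint passes its speed limit or range.

ROBOT

A 6-joint arm with a two-finger parallel gripper is mounted at the origin on the work surface. World frame = base frame: x ahead of the robot, y to its left, z up, the work surface at z = 0. Lengths are in mm, angles in degrees, forces in N, time in s.
With the tool pointing down it reaches from about 375 to 975 mm from the base axis. Payload 3.8 kg.
Tool frame: the origin (TCP) lies between the finger pads; the fingertips stand 14 mm ahead of it and the grasp point (between the pads) lies 5 mm behind it (env.nose_length is the distance from the TCP to the fingertips, in mm); z points along the fingers, y is the direction in which the jaws open and shut (so a half turn about z gives the same grasp; the last joint's range is limited). The gripper opens to 88 mm and grips with 3 to 60 N. Pads are 18 mm wide; open, the fingers measure 123 mm over their backs; the gripper's body (75 mm by 187 mm) begins 45 mm behind the grasp point.
Start: joints at [70.48, 15.12, 91.902, -0, 72.978, -2.114], TCP at [201.923, 644.085, 252.706] pointing down, gripper open.
Joint ranges: [-150.88, 150.88], [-54.13, 125.18], [17.81, 147.31], [-75.09, 255.09], [0, 152.58], [-146.25, 146.25]. Speed limits (degrees/s): [147.25, 147.25, 180, 180, 180, 180].

INTERFACE

Orientations are given as [roll, pitch, yaw] about the fixed x, y, z axes, in that order (R = Rz(yaw) Ry(pitch) Rx(roll)).
In Python, from bench import sensors, viewer, job, env gives the robot as it stands.
- The arm moves only by the tool step_arm, never from a script. Its argument "commands" is a list of rows, each an object of numbers: "x", "y", "z": the shift along the world's x, y, z in cm; "yaw": the turn about the world's z in degrees; "fingers": the closure in counts, from 0 (fully open) to 255 (shut). In form: [{"x": .., "y": .., "z": .., "yaw": .., "fingers": ..}, ...]. A call has 1 to 5 rows; each row shifts and turns the commanded pose from where the row before left it; what a row does not reach is not made up. A row lasts 1/10 s, in which the tool goes at most 50 mm and 8.59 degrees, less where a joint would pass 70% of its speed; a pose out of reach is approached as far as the arm can. A call is refused whole if a number of a shift passes 5 or a number of a turn 8.59, either way. A call with a gripper value outside its range is refused whole. The fingers move at their own pace and stop on an object; the grip force is fixed at half the most. Time passes only in rows, so rows that do not move let the fingers close. It gives the time, the measured TCP pose, the force and the opening at its end, in the units of the state.
- sensors.get_state(): the state, without advancing time (a new reading comes with each control period).
- viewer.read_camera(name): name is "scene" or "side" or "wrist"; returns a dict with "frame" (400x640x3 uint8, red, green, blue), "fx", "fy", "cx", "cy" (pixels), "world_from_camera" (4x4, takes a point from camera to world coordinates); the wrist camera has in their place "tool_from_camera" (4x4, takes a point from camera to tool coordinates, whose origin is the TCP and whose axes are the flange's). Camera axes: x right, y down, z forward; pixel columns grow to the right and rows downward; lengths in mm; the calibration is good to about 2 mm. A picture is of the moment at which its call begins: read the wrist's pose just before it. There is no depth.
- job.close_job(): hands the job in, once; it reports no verdict.
The state is a dict: "time": time; "joint_positions": joint angles; "qvel": joint speeds; "tau": joint torques, N m; "tcp_pos": TCP position; "ee_rot": TCP orientation; "ft_force": force on the tool from outside, world axes, zero at the start; "wrist_torque": the same for the moment, N m; "grip_width": opening from 0.0 (shut) to 1.0 (fully open).
Only numpy, scipy, OpenCV 4.12 (cv2) and the standard library are available. Lean on these libraries where they do the work, as an engineer would, in place of code of your own. Each camera call takes 0.05 s, during which the arm holds its last target. There are 200 camera calls.

## Working session

There is one attempt and no reset: what is moved stays moved. The work goes in short steps, Python scripts to look and compute and a tool call to move; the robot and the scene stay as the last step left them, time stands still between calls to the robot, and variables do not carry over. Pictures are saved under pics/ and viewed, about 8 in all and at most 12, crops included, and the job is handed in when it is done.

Besides the shell and the picture viewer there is one more tool, called as a command line: name --argument value ..., lists and objects as JSON in quotes. step_arm: Moves the arm, as the interface text tells. Its arguments: {"type":"object","properties":{"commands":{"type":"array"}},"required":["commands"]}

```bash
ls -la; mkdir -p pics; cat > h.py <<'E'
import numpy as np, cv2
from bench import sensors, viewer, job, env
def snap(n,f):
    s=sensors.get_state(); c=viewer.read_camera(n); cv2.imwrite('pics/'+f+'.png',c['frame'][:,:,::-1])
    np.save('pics/'+f+'.npy',{'s':s,'c':c},allow_pickle=True); return s,c
E
python3 - <<'E'
from h import *
print([a for a in dir(env) if a[0]!='_'],[a for a in dir(sensors) if a[0]!='_'],[a for a in dir(viewer) if a[0]!='_'],[a for a in dir(job) if a[0]!='_'])
print(sensors.get_state())
for n in('scene','side','wrist'):
    s,c=snap(n,n+'0'); print(n,{k:np.round(v,3).tolist() for k,v in c.items() if k!='frame'})
E
```

```text
total 12
drwxr-xr-x  3 agent agent 4096 Dec  5 02:03 .
drwxr-xr-x 23 root  root  4096 Dec  5 02:03 ..
drwxr-xr-x  2 agent agent 4096 Dec  5 02:03 pics
['IKError', 'nose_length'] ['get_state'] ['read_camera'] ['close_job']
{'time': 0.0, 'joint_positions': array([ 7.04802292e+01,  1.51693091e+01,  9.19803897e+01,  1.75096416e-03,
        7.29773931e+01, -2.11369456e+00]), 'qvel': array([-0.02736153,  0.02605717,  0.04775409,  0.00139258, -0.11866531,
       -0.02003017]), 'tau': array([-1.72933189e-03, -5.02093291e+01, -3.56885004e+01,  7.26793916e-02,
        2.93359347e-02, -1.34876159e-04]), 'tcp_pos': array([201.68205361, 643.45854572, 251.39434694]), 'ee_rot': array([-1.79873056e+02, -6.35944650e-03,  1.62593402e+02]), 'ft_force': array([0.88813776, 0.30076821, 0.06398379]), 'wrist_torque': array([ 0.06835117,  0.0047561 , -0.00787971]), 'grip_width': 1.003439189225364}
scene {'fx': 384.521, 'fy': 384.521, 'cx': 317.703, 'cy': 199.288, 'world_from_camera': [[0.274, 0.625, -0.731, 1192.171], [0.962, -0.179, 0.208, -224.648], [-0.001, -0.76, -0.65, 759.755], [0.0, 0.0, 0.0, 1.0]]}
side {'fx': 472.13, 'fy': 472.13, 'cx': 317.195, 'cy': 204.194, 'world_from_camera': [[0.747, -0.408, 0.525, -145.442], [-0.665, -0.46, 0.588, -706.479], [0.002, -0.789, -0.615, 838.922], [0.0, 0.0, 0.0, 1.0]]}
wrist {'fx': 328.285, 'fy': 328.285, 'cx': 315.845, 'cy': 202.378, 'tool_from_camera': [[0.0, -0.96, -0.281, 72.361], [1.0, 0.0, 0.0, 0.388], [-0.0, -0.281, 0.96, -132.332], [0.0, 0.0, 0.0, 1.0]]}
```

View pics/scene0.png

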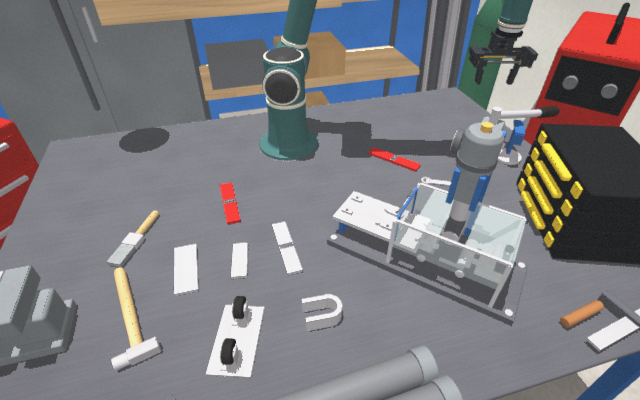

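View pics/side0.png

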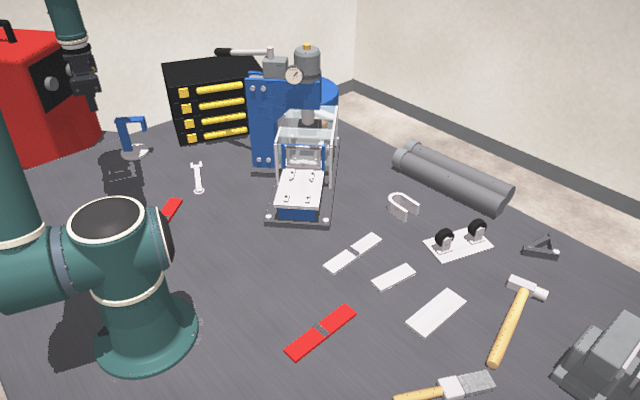

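```bash
python3 - <<'E'
from h import *
a=cv2.imread('pics/scene0.png')[170:330,260:530]; b=cv2.imread('pics/side0.png')[105:285,255:395]
a=cv2.resize(a,None,fx=2.9,fy=2.9,interpolation=cv2.INTER_CUBIC)
b=cv2.resize(b,None,fx=4,fy=4,interpolation=cv2.INTER_CUBIC)[:600]
cv2.imwrite('pics/a1.png',a);cv2.imwrite('pics/b1.png',b)
print(a.shape,b.shape)
E
```

```text
(464, 783, 3) (600, 560, 3)
```

View pics/a1.png

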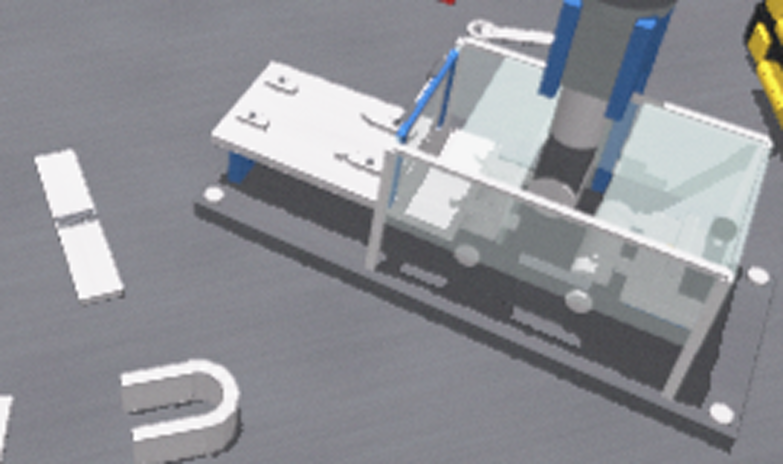

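View pics/b1.png

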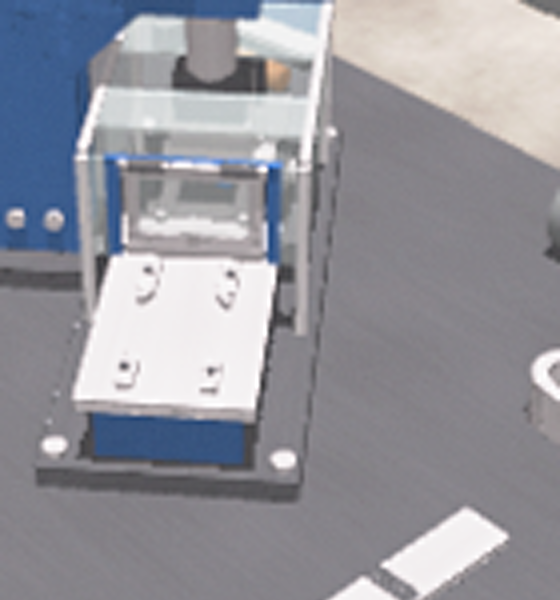

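```bash
cat >> h.py <<'E'
from scipy.optimize import least_squares
def load(f): return np.load('pics/'+f+'.npy',allow_pickle=True).item()
def proj(c,P):
    W=c['world_from_camera']; p=(np.atleast_2d(P)-W[:3,3])@W[:3,:3]
    return np.c_[c['fx']*p[:,0]/p[:,2]+c['cx'],c['fy']*p[:,1]/p[:,2]+c['cy']]
def tf(q,L):
    a=np.radians(q[2]);L=np.atleast_2d(np.array(L,float)); return np.c_[q[0]+L[:,0]*np.cos(a)-L[:,1]*np.sin(a),q[1]+L[:,0]*np.sin(a)+L[:,1]*np.cos(a),L[:,2]]
def fit(obs,q0):
    r=lambda q:np.concatenate([(proj(c,tf(q,L))-np.array(U)).ravel() for c,L,U in obs])
    s=least_squares(r,q0,loss='soft_l1'); return s.x,r(s.x).reshape(-1,2)
E
python3 - <<'E'
from h import *
cs=load('scene0')['c'];cd=load('side0')['c']
A=lambda l:[(260+x/2.9,170+y/2.9) for x,y in l]; B=lambda l:[(255+x/4,105+y/4) for x,y in l]
q,r=fit([(cs,[[-170,-60,80],[-170,60,80],[0,-52,162],[0,52,162]],A([(213,137),(275,63),(402,133),(452,53)])),
 (cd,[[-170,60,80],[-170,-60,80],[0,52,162],[0,-52,162]],B([(76,398),(253,405),(107,156),(282,160)]))],[500,400,45])
print('tester',q.round(2));print(r.round(1))
L=[[-90,-19,10],[-90,19,10],[90,19,10],[90,-19,10]]
for q0 in([600,100,0],[600,100,60],[600,100,120]):
  U=A([(35,157),(73,150),(123,291),(82,300)])
  for k in range(4):
    c,rr=fit([(cs,L,U[k:]+U[:k]),],q0)
    if abs(rr).max()<3: print('coupon',c.round(2),abs(rr).max().round(2),proj(cd,tf(c,L)).round(0).tolist())
E
```

```text
tester [587.18 169.6   42.33]
[[-1.1 -1.2]
 [-0.9 -0.6]
 [ 0.7 -1.4]
 [-0.1  1.8]
 [-0.3 -1.7]
 [ 0.9 -0.4]
 [ 3.9 -1.2]
 [-2.9 -0.1]]
coupon [ 506.92 -115.42    1.57] 0.47 [[334.0, 271.0], [323.0, 263.0], [372.0, 230.0], [383.0, 237.0]]
coupon [ 506.92 -115.42  181.57] 0.47 [[372.0, 230.0], [383.0, 237.0], [334.0, 271.0], [323.0, 263.0]]
coupon [ 506.92 -115.42 -358.43] 0.47 [[334.0, 271.0], [323.0, 263.0], [372.0, 230.0], [383.0, 237.0]]
coupon [ 506.92 -115.42  541.57] 0.47 [[372.0, 230.0], [383.0, 237.0], [334.0, 271.0], [323.0, 263.0]]
coupon [ 506.92 -115.42 -358.43] 0.47 [[334.0, 271.0], [323.0, 263.0], [372.0, 230.0], [383.0, 237.0]]
coupon [ 506.92 -115.42  181.57] 0.47 [[372.0, 230.0], [383.0, 237.0], [334.0, 271.0], [323.0, 263.0]]
```

The weld coupon (seam visible) is at scene pixel (287,247) and the tester is at (587,170) with yaw 42.3°. Both images agree to within about 2 px. I'm moving above the coupon.

step_arm --commands '[{"x": 1.8, "y": -4.4, "z": 0, "yaw": 1.1, "fingers": 0}, {"x": 1.8, "y": -4.4, "z": 0, "yaw": 1.1, "fingers": 0}, {"x": 1.8, "y": -4.4, "z": 0, "yaw": 1.1, "fingers": 0}, {"x": 1.8, "y": -4.4, "z": 0, "yaw": 1.1, "fingers": 0}, {"x": 1.8, "y": -4.4, "z": 0, "yaw": 1.1, "fingers": 0}]'

```text
time: 0.65
tcp_pos: [292.1, 422.2, 252.3]
ee_rot: [-180.0, 0.0, 168.2]
ft_force: [1.7, -0.1, 1.0]
grip_width: 1.001
```

step_arm --commands '[{"x": 1.8, "y": -4.4, "z": 0, "yaw": 1.1, "fingers": 0}, {"x": 1.8, "y": -4.4, "z": 0, "yaw": 1.1, "fingers": 0}, {"x": 1.8, "y": -4.4, "z": 0, "yaw": 1.1, "fingers": 0}, {"x": 1.8, "y": -4.4, "z": 0, "yaw": 1.1, "fingers": 0}, {"x": 1.8, "y": -4.4, "z": 0, "yaw": 1.1, "fingers": 0}]'

```text
time: 1.15
tcp_pos: [382.0, 202.2, 252.7]
ee_rot: [180.0, 0.0, 173.7]
ft_force: [1.3, 0.9, 0.7]
grip_width: 1.001
```

step_arm --commands '[{"x": 1.8, "y": -4.4, "z": 0, "yaw": 1.1, "fingers": 0}, {"x": 1.8, "y": -4.4, "z": 0, "yaw": 1.1, "fingers": 0}, {"x": 1.8, "y": -4.4, "z": 0, "yaw": 1.1, "fingers": 0}, {"x": 1.8, "y": -4.4, "z": 0, "yaw": 1.1, "fingers": 0}, {"x": 1.8, "y": -4.4, "z": 0, "yaw": 1.1, "fingers": 0}]'

```text
time: 1.65
tcp_pos: [472.1, -17.9, 252.7]
ee_rot: [180.0, 0.0, 179.1]
ft_force: [0.5, 1.4, 0.3]
grip_width: 0.995
```

step_arm --commands '[{"x": 1.2, "y": -3.2, "z": -2, "yaw": 0.8, "fingers": 0}, {"x": 1.2, "y": -3.2, "z": -2, "yaw": 0.8, "fingers": 0}, {"x": 1.1, "y": -3.3, "z": -2, "yaw": 0.9, "fingers": 0}, {"x": 0, "y": 0, "z": 0, "yaw": 0, "fingers": 0}]'

```text
time: 2.05
tcp_pos: [505.7, -115.7, 189.3]
ee_rot: [180.0, -0.3, -178.6]
ft_force: [-0.7, 0.7, -0.9]
grip_width: 0.999
```

```bash
python3 - <<'E'
from h import *
s,c=snap('wrist','w1'); print(s['tcp_pos'],s['ee_rot'])
E
```

```text
[ 505.69033929 -115.66437095  189.33122737] [ 179.97559906   -0.2935874  -178.60051886]
```

View pics/w1.png

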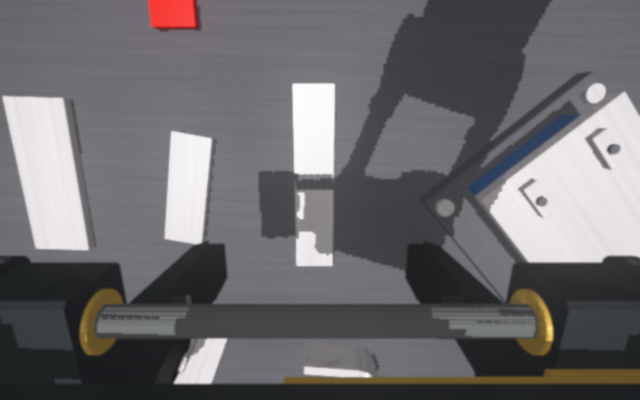

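```bash
cat >> h.py <<'E'
from scipy.spatial.transform import Rotation as Ro
def wcam(f):
    d=load(f);c=dict(d['c']);s=d['s'];T=np.eye(4);T[:3,:3]=Ro.from_euler('xyz',s['ee_rot'],degrees=True).as_matrix();T[:3,3]=s['tcp_pos']
    c['world_from_camera']=T@c['tool_from_camera'];return c
def unproj(c,uv,z):
    W=c['world_from_camera'];uv=np.array(uv,float);d=np.c_[(uv[:,0]-c['cx'])/c['fx'],(uv[:,1]-c['cy'])/c['fy'],np.ones(len(uv))]@W[:3,:3].T
    return W[:3,3]+d*((z-W[2,3])/d[:,2:])
E
python3 - <<'E'
from h import *
c=wcam('w1')
print('coupon',unproj(c,[(292,84),(334,84),(333,265),(297,266)],10).round(1).tolist())
print('bed corner?',unproj(c,[(470,190),(625,93)],80).round(1).tolist(), proj(c,[[461+40,55-44,80],[461-40,55+44,80]]))
E
```

```text
coupon [[413.8, -138.8, 10.0], [412.9, -101.2, 10.0], [591.3, -95.1, 10.0], [593.3, -132.7, 10.0]]
bed corner? [[490.9, 1.5, 80.0], [418.5, 99.2, 80.0]] [[480.33644929 203.11010527]
 [623.6506377   96.69311812]]
```

step_arm --commands '[{"x": -0.25, "y": -0.1, "z": -4.5, "yaw": 0.5, "fingers": 0}, {"x": 0, "y": 0, "z": -4.5, "yaw": 0, "fingers": 0}, {"x": 0, "y": 0, "z": -4, "yaw": 0, "fingers": 0}, {"x": 0, "y": 0, "z": 0, "yaw": 0, "fingers": 0}, {"x": 0, "y": 0, "z": 0, "yaw": 0, "fingers": 0}]'

```text
time: 2.6
tcp_pos: [504.3, -113.0, 63.3]
ee_rot: [180.0, -0.1, -177.9]
ft_force: [0.3, -0.6, 0.7]
grip_width: 0.999
```

step_arm --commands '[{"x": -0.1, "y": -0.4, "z": -2.5, "yaw": 0, "fingers": 0}, {"x": 0, "y": 0, "z": -2.1, "yaw": 0, "fingers": 0}, {"x": 0, "y": 0, "z": 0, "yaw": 0, "fingers": 0}, {"x": 0, "y": 0, "z": 0, "yaw": 0, "fingers": 255}, {"x": 0, "y": 0, "z": 0, "yaw": 0, "fingers": 255}]'

```text
time: 3.1
tcp_pos: [505.6, -118.3, 19.3]
ee_rot: [-179.9, 0.2, -177.9]
ft_force: [-0.2, 0.7, -0.5]
grip_width: 0.842
```

step_arm --commands '[{"x": 0, "y": 0, "z": 0, "yaw": 0, "fingers": 255}, {"x": 0, "y": 0, "z": 0, "yaw": 0, "fingers": 255}, {"x": 0, "y": 0, "z": 0, "yaw": 0, "fingers": 255}, {"x": 0, "y": 0, "z": 0, "yaw": 0, "fingers": 255}, {"x": 0, "y": 0, "z": 0, "yaw": 0, "fingers": 255}]'

```text
time: 3.6
tcp_pos: [503.4, -117.9, 16.8]
ee_rot: [180.0, -0.0, -177.9]
ft_force: [-0.1, 1.1, 1.6]
grip_width: 0.43
```

step_arm --commands '[{"x": 0, "y": 0, "z": 3, "yaw": 0, "fingers": 255}, {"x": 0, "y": 0, "z": 4.9, "yaw": 0, "fingers": 255}, {"x": 0, "y": 0, "z": 4.9, "yaw": 0, "fingers": 255}, {"x": 0, "y": 0, "z": 4.9, "yaw": 0, "fingers": 255}, {"x": 0, "y": 0, "z": 4.9, "yaw": 0, "fingers": 255}]'

```text
time: 4.1
tcp_pos: [502.0, -117.6, 243.1]
ee_rot: [180.0, -0.2, -177.9]
ft_force: [1.6, 0.0, -4.7]
grip_width: 0.421
```

step_arm --commands '[{"x": 0.7, "y": 4.8, "z": 0.3, "yaw": 8, "fingers": 255}, {"x": 0.7, "y": 4.8, "z": 0.3, "yaw": 8, "fingers": 255}, {"x": 0.7, "y": 4.8, "z": 0.3, "yaw": 8, "fingers": 255}, {"x": 0.7, "y": 4.8, "z": 0.3, "yaw": 8, "fingers": 255}, {"x": 0.7, "y": 4.8, "z": 0.3, "yaw": 8, "fingers": 255}]'

```text
time: 4.6
tcp_pos: [537.3, 123.7, 256.3]
ee_rot: [179.9, -0.1, -137.6]
ft_force: [0.7, 0.4, -5.0]
grip_width: 0.424
```

step_arm --commands '[{"x": 0, "y": 0, "z": 0, "yaw": 0, "fingers": 255}, {"x": 0, "y": 0, "z": 0, "yaw": 0, "fingers": 255}, {"x": 0, "y": 0, "z": 0, "yaw": 0, "fingers": 255}]'

```text
time: 4.9
tcp_pos: [537.5, 121.2, 256.3]
ee_rot: [179.9, -0.2, -138.0]
ft_force: [0.5, 0.7, -4.3]
grip_width: 0.427
```

```bash
python3 - <<'E'
from h import *
s,c=snap('wrist','w2'); print(s['tcp_pos'],s['ee_rot'],s['joint_positions'].round(1))
E
```

```text
[537.51065997 121.2471806  256.33492126] [ 1.79946852e+02 -1.57064817e-01 -1.37956913e+02] [  10.1    1.7  106.8   -0.    71.7 -121.9]
```

View pics/w2.png

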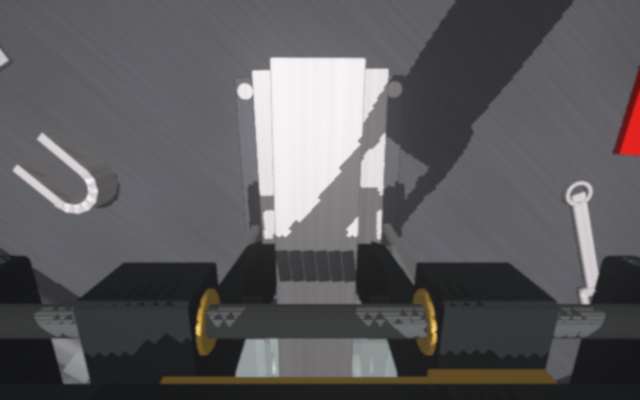

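```bash
python3 - <<'E'
from h import *
c=wcam('w2');P=unproj(c,[(253,70),(388,69),(262,235),(381,235)],80)[:,:2]
print(P.round(1).tolist(),'end centre',P[:2].mean(0),'width',np.linalg.norm(P[0]-P[1]),np.linalg.norm(P[2]-P[3]))
m=P[2:].mean(0)-P[:2].mean(0);y=np.degrees(np.arctan2(m[1],m[0]));e=P[1]-P[0];print('yaw',y,np.degrees(np.arctan2(e[1],e[0]))-90,np.degrees(np.arctan2(*(P[2]-P[0])[::-1])),np.degrees(np.arctan2(*(P[3]-P[1])[::-1])))
for a in(y,42.33): print('origin',P[:2].mean(0)+170*np.array([np.cos(np.radians(a)),np.sin(np.radians(a))]))
# seam / coupon in hand
d=load('w2');z=d['s']['tcp_pos'][2]-6.5
Q=unproj(c,[(271,58),(365,58),(278,280),(354,280)],z)[:,:2];print(Q.round(1).tolist())
m=Q[2:].mean(0)-Q[:2].mean(0);print('coupon yaw',np.degrees(np.arctan2(m[1],m[0])), 'half to back',np.linalg.norm(Q[:2].mean(0)-d['s']['tcp_pos'][:2]))
E
```

```text
[[497.5, 11.6], [417.6, 98.9], [612.1, 116.1], [531.8, 205.2]] end centre [457.59411358  55.25728232] width 118.36450292228712 120.00770433932291
yaw 42.66476318731565 42.46030406918342 42.36243506250176 42.96535484528029
origin [582.60047254 170.46756928]
origin [583.27147645 169.73522982]
[[482.1, 48.0], [457.5, 75.3], [554.4, 112.7], [530.3, 139.5]]
coupon yaw 41.60428491802235 half to back 90.19194379524565
```

step_arm --commands '[{"x": -1.3, "y": -0.9, "z": -1, "yaw": 0.6, "fingers": 255}, {"x": -1.4, "y": -0.8, "z": -2, "yaw": 0, "fingers": 255}, {"x": 0, "y": 0, "z": -4, "yaw": 0, "fingers": 255}, {"x": 0, "y": 0, "z": -4, "yaw": 0, "fingers": 255}, {"x": 0, "y": 0, "z": -3, "yaw": 0, "fingers": 255}]'

```text
time: 5.45
tcp_pos: [509.9, 103.0, 115.3]
ee_rot: [179.9, -0.1, -137.5]
ft_force: [-0.1, -0.8, -4.6]
grip_width: 0.428
```

step_arm --commands '[{"x": 0, "y": 0, "z": 0, "yaw": 0, "fingers": 255}, {"x": 0, "y": 0, "z": 0, "yaw": 0, "fingers": 255}, {"x": 0, "y": 0, "z": 0, "yaw": 0, "fingers": 255}, {"x": 0, "y": 0, "z": 0, "yaw": 0, "fingers": 255}]'

```text
time: 5.85
tcp_pos: [513.5, 105.1, 120.3]
ee_rot: [-179.9, 0.2, -137.3]
ft_force: [0.4, -0.0, -4.4]
grip_width: 0.428
```

```bash
python3 - <<'E'
from h import *
s,c=snap('wrist','w3'); print(s['tcp_pos'],s['ee_rot'])
snap('side','side3')
w=cv2.imread('pics/w3.png')[:270,190:450]
b=cv2.imread('pics/side3.png')[120:225,265:355]
w=cv2.resize(w,None,fx=2,fy=2,interpolation=cv2.INTER_CUBIC);b=cv2.resize(b,None,fx=3,fy=3,interpolation=cv2.INTER_CUBIC)
o=np.zeros((540,520+270,3),np.uint8);o[:540,:520]=w;o[:315,520:]=b;cv2.imwrite('pics/m3.png',o)
E
```

```text
[513.46617192 105.10325159 120.2574609 ] [-179.85131373    0.21802443 -137.33689744]
```

View pics/m3.png

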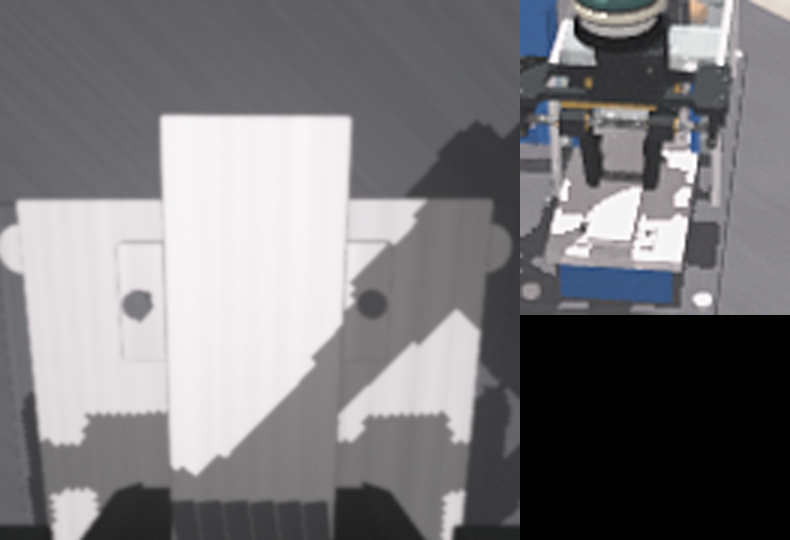

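step_arm --commands '[{"x": -0.4, "y": -0.3, "z": 0, "yaw": 0.6, "fingers": 255}, {"x": 0, "y": 0, "z": -0.8, "yaw": 0, "fingers": 255}, {"x": 0, "y": 0, "z": -0.4, "yaw": 0, "fingers": 255}, {"x": 0, "y": 0, "z": -0.4, "yaw": 0, "fingers": 255}, {"x": 0, "y": 0, "z": 0, "yaw": 0, "fingers": 255}]'

```text
time: 6.45
tcp_pos: [506.6, 102.0, 100.5]
ee_rot: [179.9, -0.1, -136.7]
ft_force: [-0.8, 0.0, -4.8]
grip_width: 0.425
```

step_arm --commands '[{"x": 0, "y": 0, "z": -0.3, "yaw": 0, "fingers": 255}, {"x": 0, "y": 0, "z": -0.2, "yaw": 0, "fingers": 255}, {"x": 0, "y": 0, "z": 0, "yaw": 0, "fingers": 255}]'

```text
time: 6.75
tcp_pos: [507.7, 102.1, 96.8]
ee_rot: [-180.0, 0.0, -136.7]
ft_force: [-0.1, 0.1, -3.6]
grip_width: 0.425
```

step_arm --commands '[{"x": 0, "y": 0, "z": 0, "yaw": -0.4, "fingers": 140}, {"x": 0, "y": 0, "z": 0, "yaw": 0, "fingers": 60}, {"x": 0, "y": 0, "z": 0, "yaw": 0, "fingers": 60}, {"x": 0, "y": 0, "z": 0, "yaw": 0, "fingers": 60}, {"x": 0, "y": 0, "z": 2, "yaw": 0, "fingers": 60}]'

```text
time: 7.25
tcp_pos: [505.2, 101.7, 114.5]
ee_rot: [179.8, -0.3, -137.1]
ft_force: [-0.5, 0.1, 0.3]
grip_width: 0.761
```

step_arm --commands '[{"x": 0, "y": 0, "z": 4, "yaw": 0, "fingers": 60}, {"x": 0, "y": 0, "z": 5, "yaw": 0, "fingers": 60}, {"x": 0, "y": 0, "z": 5, "yaw": 0, "fingers": 60}, {"x": 0, "y": -4, "z": 3, "yaw": 0, "fingers": 60}, {"x": 1, "y": -4.5, "z": 2, "yaw": 0, "fingers": 60}]'

```text
time: 7.75
tcp_pos: [518.1, 17.7, 310.9]
ee_rot: [-179.8, 0.3, -136.9]
ft_force: [2.0, -0.4, -0.8]
grip_width: 0.767
```

step_arm --commands '[{"x": 3, "y": -4, "z": 0, "yaw": 0, "fingers": 60}, {"x": 3, "y": -4, "z": 0, "yaw": 0, "fingers": 60}, {"x": 3, "y": -4, "z": 0, "yaw": 0, "fingers": 60}, {"x": 4, "y": -3, "z": 0, "yaw": 0, "fingers": 60}, {"x": 5, "y": 0, "z": 0, "yaw": 0, "fingers": 60}]'

```text
time: 8.25
tcp_pos: [698.3, -135.6, 307.0]
ee_rot: [-179.8, -0.2, -137.6]
ft_force: [0.5, 0.2, -0.3]
grip_width: 0.765
```

step_arm --commands '[{"x": 5, "y": 0, "z": 0, "yaw": 0, "fingers": 60}, {"x": 5, "y": 0, "z": 0, "yaw": 0, "fingers": 60}, {"x": 5, "y": 0, "z": 0, "yaw": 0, "fingers": 60}, {"x": 5, "y": 0, "z": 0, "yaw": 0, "fingers": 60}, {"x": 5, "y": 0, "z": 0, "yaw": 0, "fingers": 60}]'

```text
time: 8.75
tcp_pos: [945.6, -130.9, 306.7]
ee_rot: [-179.9, -0.1, -137.3]
ft_force: [1.7, -0.4, 1.4]
grip_width: 0.764
```

```bash
python3 - <<'E'
from h import *
s=sensors.get_state(); print(s['tcp_pos'],s['ee_rot'],s['joint_positions'].round(1))
E
```

```text
[ 945.5544363  -130.91777404  306.66364949] [-1.79897921e+02 -8.90727768e-02 -1.37296130e+02] [-9.30e+00  4.96e+01  3.52e+01 -1.00e-01  9.51e+01 -1.42e+02]
```

step_arm --commands '[{"x": 4, "y": 0, "z": 0, "yaw": 0, "fingers": 255}, {"x": 4, "y": 0, "z": 0, "yaw": 0, "fingers": 255}, {"x": 4, "y": 0, "z": 0, "yaw": 0, "fingers": 255}, {"x": 4, "y": 0, "z": 0, "yaw": 0, "fingers": 255}]'

```text
time: 9.15
tcp_pos: [1020.3, -121.8, 273.4]
ee_rot: [-177.1, 2.2, -137.2]
ft_force: [0.1, -0.4, 1.1]
grip_width: 0.425
```

```bash
python3 - <<'E'
from h import *
s=sensors.get_state(); print(s['tcp_pos'],s['ee_rot'],s['joint_positions'].round(1))
E
```

```text
[1020.25500728 -121.78438191  273.37771458] [-177.14634673    2.2472659  -137.23216329] [-8.200e+00  6.140e+01  1.800e+01 -1.000e-01  9.690e+01 -1.409e+02]
```

step_arm --commands '[{"x": 5, "y": 0, "z": 0, "yaw": 0, "fingers": 255}, {"x": 5, "y": 0, "z": 0, "yaw": 0, "fingers": 255}, {"x": 5, "y": 0, "z": 0, "yaw": 0, "fingers": 255}, {"x": 5, "y": 0, "z": 0, "yaw": 0, "fingers": 255}, {"x": 5, "y": 0, "z": 0, "yaw": 0, "fingers": 255}]'

```text
time: 9.65
tcp_pos: [1095.6, -103.8, 223.9]
ee_rot: [-169.7, 8.6, -136.5]
ft_force: [0.7, -0.3, 0.3]
grip_width: 0.001
```

```bash
cat >> h.py <<'E'
def st():
    s=sensors.get_state();R=Ro.from_euler('xyz',s['ee_rot'],degrees=True).as_matrix();a=R[:,2]
    print('t',round(s['time'],2),'tcp',s['tcp_pos'].round(1),'J',s['joint_positions'].round(1),'tilt',round(np.degrees(np.arccos(-a[2])),1),'az',round(np.degrees(np.arctan2(a[1],a[0])),1),'jaw',R[:,1].round(3),'F',s['ft_force'].round(1)); return s,R
E
python3 -c "from h import *;st()"
```

```text
t 9.65 tcp [1095.6 -103.8  223.9] J [  -6.7   64.8   17.9   -0.    84.  -139.4] tilt 13.4 az -6.8 jaw [-0.658  0.732 -0.176] F [ 0.7 -0.3  0.3]
```

step_arm --commands '[{"x": -4, "y": 0, "z": 2, "yaw": -8.5, "fingers": 255}, {"x": -4, "y": 0, "z": 2, "yaw": -8.5, "fingers": 255}, {"x": -4, "y": 0, "z": 2, "yaw": -8.5, "fingers": 255}, {"x": -4, "y": 0, "z": 2, "yaw": -8.5, "fingers": 255}, {"x": -4, "y": 0, "z": 2, "yaw": -8.5, "fingers": 255}]'

```text
time: 10.15
tcp_pos: [901.2, -104.0, 323.1]
ee_rot: [-169.8, 8.6, -178.0]
ft_force: [0.5, 0.9, 0.7]
grip_width: 0.001
```

step_arm --commands '[{"x": -2, "y": 0, "z": 0, "yaw": -8.5, "fingers": 255}, {"x": 0, "y": 0, "z": 0, "yaw": -8.5, "fingers": 255}, {"x": 0, "y": 0, "z": 0, "yaw": -8.5, "fingers": 255}, {"x": 0, "y": 0, "z": 0, "yaw": -8.5, "fingers": 255}, {"x": 0, "y": 0, "z": 0, "yaw": -8.5, "fingers": 255}]'

```text
time: 10.65
tcp_pos: [882.8, -103.8, 322.4]
ee_rot: [-169.8, 8.6, 139.5]
ft_force: [0.3, -0.5, -0.0]
grip_width: 0.004
```

```bash
python3 -c "from h import *;s,R=st();print(R[:,0])"
```

```text
t 10.65 tcp [ 882.8 -103.8  322.4] J [ -3.5  38.4  52.8 -13.3  88.2 -51.9] tilt 13.3 az -90.8 jaw [ 0.659  0.732 -0.176] F [ 0.3 -0.5 -0. ]
[-0.75239435  0.64152361 -0.14949983]
```

step_arm --commands '[{"x": 0, "y": 0, "z": 0, "yaw": -8.5, "fingers": 255}, {"x": 0, "y": 0, "z": 0, "yaw": -8.5, "fingers": 255}, {"x": 0, "y": 0, "z": 0, "yaw": -8.5, "fingers": 255}, {"x": 0, "y": 0, "z": 0, "yaw": -8.5, "fingers": 255}, {"x": 0, "y": 0, "z": 0, "yaw": -8.5, "fingers": 255}]'

```text
time: 11.15
tcp_pos: [883.1, -103.8, 321.8]
ee_rot: [-169.7, 8.6, 97.1]
ft_force: [-0.2, -0.3, 0.3]
grip_width: 0.005
```

step_arm --commands '[{"x": 0, "y": 0, "z": 0, "yaw": -8.5, "fingers": 255}, {"x": 0, "y": 0, "z": 0, "yaw": -8.5, "fingers": 255}, {"x": 0, "y": 0, "z": 0, "yaw": -8.5, "fingers": 255}, {"x": 0, "y": 0, "z": 0, "yaw": -8.5, "fingers": 255}, {"x": 0, "y": 0, "z": 0, "yaw": -8.5, "fingers": 255}]'

```text
time: 11.65
tcp_pos: [883.2, -104.0, 321.5]
ee_rot: [-169.7, 8.6, 54.5]
ft_force: [0.2, 0.3, -0.5]
grip_width: 0.004
```

step_arm --commands '[{"x": 0, "y": 0, "z": 0, "yaw": -8.5, "fingers": 255}, {"x": 0, "y": 0, "z": 0, "yaw": -8.5, "fingers": 255}, {"x": 0, "y": 0, "z": 0, "yaw": -8.5, "fingers": 255}, {"x": 0, "y": 0, "z": 0, "yaw": -8.5, "fingers": 255}, {"x": 0, "y": 0, "z": 0, "yaw": -8.5, "fingers": 255}]'

```text
time: 12.15
tcp_pos: [883.2, -104.3, 321.5]
ee_rot: [-169.8, 8.6, 12.0]
ft_force: [0.5, 0.4, -0.2]
grip_width: 0.004
```

step_arm --commands '[{"x": 4, "y": 0, "z": 2, "yaw": -8.5, "fingers": 255}, {"x": 4.5, "y": 0, "z": 2, "yaw": 0, "fingers": 255}, {"x": 4.5, "y": 0, "z": 2, "yaw": 0, "fingers": 255}, {"x": 4.5, "y": 0, "z": 2, "yaw": 0, "fingers": 255}, {"x": 4.5, "y": 0, "z": 2, "yaw": 0, "fingers": 255}]'

```text
time: 12.65
tcp_pos: [953.6, -82.6, 359.4]
ee_rot: [-171.0, 1.4, 4.7]
ft_force: [-0.4, -0.0, 0.6]
grip_width: 0.008
```

step_arm --commands '[{"x": 4.5, "y": 0, "z": 2, "yaw": 0, "fingers": 255}, {"x": 4.5, "y": 0, "z": 2, "yaw": 0, "fingers": 255}, {"x": 4.5, "y": 0, "z": 2, "yaw": 0, "fingers": 255}, {"x": 4.5, "y": 0, "z": 2, "yaw": 0, "fingers": 255}, {"x": 4.5, "y": 0, "z": 2, "yaw": 0, "fingers": 255}]'

```text
time: 13.15
tcp_pos: [1001.6, -61.1, 376.3]
ee_rot: [-172.1, -7.6, 3.3]
ft_force: [-0.8, 0.1, -0.1]
grip_width: 0.004
```

```bash
python3 -c "from h import *;s,R=st();print(R[:,0])"
```

```text
t 13.15 tcp [1001.6  -61.1  376.3] J [ -7.9  55.8  17.9   9.3 100.3  80.4] tilt 10.9 az 49.8 jaw [ 0.075 -0.988 -0.136] F [-0.8  0.1 -0.1]
[0.98966487 0.05731375 0.13144803]
```

step_arm --commands '[{"x": 4.5, "y": -1.2, "z": 1.5, "yaw": 0, "fingers": 255}, {"x": 4.5, "y": -1.2, "z": 1.5, "yaw": 0, "fingers": 255}, {"x": 4.5, "y": -1.2, "z": 1.5, "yaw": 0, "fingers": 255}, {"x": 4.5, "y": -1.2, "z": 1.5, "yaw": 0, "fingers": 255}, {"x": 4.5, "y": -1.2, "z": 1.5, "yaw": 0, "fingers": 255}]'

```text
time: 13.65
tcp_pos: [1055.9, -99.0, 373.2]
ee_rot: [-173.2, -16.8, 2.1]
ft_force: [0.1, -0.5, -0.6]
grip_width: 0.003
```

step_arm --commands '[{"x": 4.5, "y": -1.2, "z": 1.5, "yaw": 0, "fingers": 255}, {"x": 4.5, "y": -1.2, "z": 1.5, "yaw": 0, "fingers": 255}, {"x": 4.5, "y": -1.2, "z": 1.5, "yaw": 0, "fingers": 255}, {"x": 4.5, "y": -1.2, "z": 1.5, "yaw": 0, "fingers": 255}, {"x": 4.5, "y": -1.2, "z": 1.5, "yaw": 0, "fingers": 255}]'

```text
time: 14.15
tcp_pos: [1110.7, -131.4, 374.0]
ee_rot: [-174.4, -26.3, 1.0]
ft_force: [0.1, -1.0, -0.9]
grip_width: 0.004
```

```bash
python3 -c "from h import *;s,R=st();print(R[:,0])"
```

```text
t 14.15 tcp [1110.7 -131.4  374. ] J [-11.2  57.7  17.9  11.   79.9  77. ] tilt 26.8 az 13.5 jaw [ 0.06  -0.994 -0.088] F [ 0.1 -1.  -0.9]
[0.89667368 0.0150684  0.44243559]
```

```bash
cat > k.py <<'E'
from h import *
D=[([70.48,15.169,91.980,0.002,72.977,-2.114],[201.68,643.46,251.39],[-179.873,-.006,162.593]),
([10.1,1.7,106.8,0,71.7,-121.9],[537.5,121.2,256.3],[179.9,-.2,-138]),
([-9.3,49.6,35.2,-.1,95.1,-142],[945.6,-130.9,306.7],[-179.9,-.1,-137.3]),
([-8.2,61.4,18,-.1,96.9,-140.9],[1020.3,-121.8,273.4],[-177.15,2.25,-137.23]),
([-6.7,64.8,17.9,0,84,-139.4],[1095.6,-103.8,223.9],[-169.7,8.6,-136.5]),
([-3.5,38.4,52.8,-13.3,88.2,-51.9],[882.8,-103.8,322.4],[-169.8,8.6,139.5]),
([-7.9,55.8,17.9,9.3,100.3,80.4],[1001.6,-61.1,376.3],[-172.1,-7.6,3.3]),
([-11.2,57.7,17.9,11,79.9,77],[1110.7,-131.4,374],[-174.4,-26.3,1.0])]
def fk(q,p,s4=1,o6=90):
    a1,d1,A,B,e,L=p[:6]; E=lambda ax,a:Ro.from_euler(ax,a,degrees=True).as_matrix()
    R=E('z',q[0]);x=R@[a1,0,d1];R=R@E('y',q[1]);x=x+R@[0,0,A];R=R@E('y',q[2]);x=x+R@[e,0,B]
    R=R@E('z',s4*q[3])@E('y',q[4]);x=x+R@[0,0,L];return x,R@E('z',q[5]+o6)
if __name__=='__main__':
  best=None
  for s4 in(1,-1):
    for o6 in(0,90,180,270):
      er=np.mean([(Ro.from_matrix(fk(q,[0]*6,s4,o6)[1].T)*Ro.from_euler('xyz',e,degrees=True)).magnitude() for q,x,e in D])
      if best is None or er<best[0]: best=(er,s4,o6)
  print(best)
  r=lambda p:np.concatenate([fk(q,p,*best[1:])[0]-x for q,x,e in D])
  s=least_squares(r,[0,400,450,400,0,250],loss='soft_l1'); print(s.x.round(1),abs(s.fun).max() if 0 else r(s.x).reshape(-1,3).round(1))
  np.save('kin.npy',np.r_[s.x,best[1:]])
E
python3 k.py
```

```text
(np.float64(0.0011820897481864719), 1, 90)
[ -2.2 258.2 514.6 568.2   7.1 329.2] [[ 23.   -9.6   0. ]
 [  2.5 -25.    0.1]
 [ -1.5 -24.3   0.3]
 [ -0.3 -25.8   0.2]
 [  0.5 -25.   -1.7]
 [ -0.1 -26.   -0.2]
 [  0.  -25.    0.6]
 [ -0.2 -25.5  -0.1]]
```

```bash
cat > ik.py <<'E'
import k; from k import *
def fk2(q,p):
    x,R=fk(q,p,1,90); a=np.radians(q[0]); return x+p[6]*np.array([-np.sin(a),np.cos(a),0]),R
LO=np.array([-150.88,-54.13,17.81,-75.09,0,-146.25]);HI=np.array([150.88,125.18,147.31,255.09,152.58,146.25])
T0=np.array([583.1,169.9]);YW=42.4
def tw(x,y,z): a=np.radians(YW);return np.array([T0[0]+x*np.cos(a)-y*np.sin(a),T0[1]+x*np.sin(a)+y*np.cos(a),z])
def tt(P): a=np.radians(YW);d=np.array(P[:2])-T0;return np.array([d[0]*np.cos(a)+d[1]*np.sin(a),-d[0]*np.sin(a)+d[1]*np.cos(a)])
def ik(X,e,q0,p):
    Rt=Ro.from_euler('xyz',e,degrees=True)
    def r(q):
        x,R=fk2(q,p);return np.r_[(x-X)/10,(Ro.from_matrix(R)*Rt.inv()).as_rotvec()*20]
    s=least_squares(r,np.clip(q0,LO+.1,HI-.1),bounds=(LO,HI)); return s.x,np.linalg.norm(s.fun)
E
python3 - <<'E'
from ik import *
r=lambda p:np.concatenate([fk2(q,p)[0]-x for q,x,e in D])
s=least_squares(r,[0,400,450,400,0,250,20]);p=s.x;print(p.round(1),abs(s.fun).max());np.save('kin.npy',p)
for th in(40,45,50,57):
  for x in(20,0,-40,-80,-120,-170):
    best=min((ik(tw(x,0,100),[180,-th,YW],q0,p) for q0 in([15,-20,130,20,60,70],[15,-40,140,0,60,60],[15,0,110,40,30,40])),key=lambda t:t[1])
    print(th,x,best[0].round(0),'err',best[1].round(2))
E
```

```text
[  1.7 254.4 510.9 565.1   2.9 326.7  25.1] 0.9290325123108403
40 20 [  2.   6. 130.  68.  27.  -8.] err 0.0
40 0 [  0.   5. 132.  68.  28. -10.] err 0.0
40 -40 [ -3.   1. 136.  67.  30. -12.] err 0.0
40 -80 [ -8.  -2. 139.  66.  33. -14.] err 0.0
40 -120 [-13.  -5. 142.  64.  36. -17.] err 0.0
40 -170 [-20.  -9. 145.  61.  41. -20.] err 0.0
45 20 [  0.   7. 133.  83.  29. -24.] err 0.0
45 0 [ -2.   5. 134.  82.  30. -25.] err 0.0
45 -40 [ -6.   2. 138.  80.  32. -26.] err 0.0
45 -80 [-10.  -1. 141.  77.  35. -27.] err 0.0
45 -120 [-16.  -4. 144.  74.  39. -29.] err 0.0
45 -170 [-24.  -7. 147.  69.  44. -30.] err 0.0
50 20 [ -1.   8. 135.  95.  32. -38.] err 0.0
50 0 [ -3.   6. 136.  94.  33. -38.] err 0.0
50 -40 [ -8.   3. 140.  91.  36. -39.] err 0.0
50 -80 [-13.   1. 143.  87.  39. -39.] err 0.0
50 -120 [-19.  -2. 145.  82.  43. -39.] err 0.0
50 -170 [-27.  -5. 147.  75.  48. -39.] err 0.35
57 20 [ -4.  10. 137. 108.  40. -53.] err 0.0
57 0 [ -6.   9. 139. 106.  41. -53.] err 0.0
57 -40 [-11.   7. 142. 102.  43. -53.] err 0.0
57 -80 [-16.   4. 145.  97.  46. -52.] err 0.0
57 -120 [-23.   2. 147.  92.  50. -52.] err 0.0
57 -170 [-32.   1. 147.  81.  55. -50.] err 1.07
```

step_arm --commands '[{"x": 4.5, "y": -1.2, "z": 1.5, "yaw": 0, "fingers": 255}, {"x": 4.5, "y": -1.2, "z": 1.5, "yaw": 0, "fingers": 255}, {"x": 4.5, "y": -1.2, "z": 1.5, "yaw": 0, "fingers": 255}, {"x": 4.5, "y": -1.2, "z": 1.5, "yaw": 0, "fingers": 255}, {"x": 4.5, "y": -1.2, "z": 1.5, "yaw": 0, "fingers": 255}]'

```text
time: 14.65
tcp_pos: [1163.2, -159.8, 378.1]
ee_rot: [-175.7, -35.6, 0.0]
ft_force: [-0.8, -0.6, -0.1]
grip_width: 0.001
```

step_arm --commands '[{"x": 4.5, "y": -1.2, "z": 1.5, "yaw": 0, "fingers": 255}, {"x": 4.5, "y": -1.2, "z": 1.5, "yaw": 0, "fingers": 255}, {"x": 4.5, "y": -1.2, "z": 1.5, "yaw": 0, "fingers": 255}, {"x": 4.5, "y": -1.2, "z": 1.5, "yaw": 0, "fingers": 255}, {"x": 4.5, "y": -1.2, "z": 1.5, "yaw": 0, "fingers": 255}]'

```text
time: 15.15
tcp_pos: [1210.7, -184.8, 385.2]
ee_rot: [-177.1, -44.8, -0.7]
ft_force: [-0.4, 0.8, 0.1]
grip_width: 0.006
```

```bash
python3 -c "from h import *;s,R=st();print(R[:,0],s['ee_rot'])"
```

```text
t 15.15 tcp [1210.7 -184.8  385.2] J [-12.8  60.5  17.9  13.3  58.6  74.2] tilt 44.9 az 3.3 jaw [ 0.022 -0.999 -0.036] F [-0.4  0.8  0.1]
[ 0.70977163 -0.00918544  0.70437196] [-177.12463444  -44.77882796   -0.74144625]
```

step_arm --commands '[{"x": 4.5, "y": -1.2, "z": 1.5, "yaw": 0, "fingers": 255}, {"x": 4.5, "y": -1.2, "z": 1.5, "yaw": 0, "fingers": 255}, {"x": 4.5, "y": -1.2, "z": 1.5, "yaw": 0, "fingers": 255}, {"x": 4.5, "y": -1.2, "z": 1.5, "yaw": 0, "fingers": 255}, {"x": 4.5, "y": -1.2, "z": 1.5, "yaw": 0, "fingers": 255}]'

```text
time: 15.65
tcp_pos: [1250.7, -206.5, 395.0]
ee_rot: [-178.7, -53.4, -1.2]
ft_force: [0.4, -1.1, 0.1]
grip_width: 0.005
```

step_arm --commands '[{"x": 4.5, "y": -1.2, "z": 1.5, "yaw": 0, "fingers": 255}]'

```text
time: 15.75
tcp_pos: [1257.7, -210.4, 397.3]
ee_rot: [-179.1, -55.1, -1.3]
ft_force: [-1.2, 0.5, -0.2]
grip_width: 0.005
```

```bash
python3 - <<'E'
from ik import *
s,R=st();print(s['ee_rot']);p=np.load('kin.npy')
q=s['joint_positions'];X=s['tcp_pos'];e=s['ee_rot']
G=tw(-118,0,230)
for via in([],[np.array([850,-150,380])],[np.array([800,-100,330]),np.array([600,0,300])]):
  P=[X]+via+[G];qq=q.copy();print('path',via)
  tot=sum(np.linalg.norm(b-a) for a,b in zip(P,P[1:]));done=0
  for a,b in zip(P,P[1:]):
    n=int(np.linalg.norm(b-a)/40)+1
    for i in range(1,n+1):
      x=a+(b-a)*i/n;f=min(1,(done+np.linalg.norm(x-a))/tot);o=qq
      qq,er=ik(x,[e[0],e[1],e[2]+(YW-e[2])*f],qq,p)
      if i%3==0 or i==n: print(x.round(0),qq.round(0),'dq',abs(qq-o).max().round(0),'er',er.round(2))
    done+=np.linalg.norm(b-a)
E
```

```text
t 15.75 tcp [1257.7 -210.4  397.3] J [-13.4  62.3  17.9  15.   46.4  72.5] tilt 55.1 az -0.1 jaw [-0.009 -1.    -0.009] F [-1.2  0.5 -0.2]
[-179.06410253  -55.09527799   -1.28515714]
path []
[1149. -167.  373.] [-14.  42.  55.  31.  33.  52.] dq 9.0 er 0.0
[1040. -124.  349.] [-15.  30.  76.  47.  31.  31.] dq 7.0 er 0.0
[931. -82. 326.] [-16.  20.  93.  60.  32.  13.] dq 5.0 er 0.0
[822. -39. 302.] [-17.  11. 107.  68.  36.  -0.] dq 5.0 er 0.0
[714.   4. 278.] [-18.   2. 119.  72.  41.  -9.] dq 4.0 er 0.0
[605.  47. 254.] [-20.  -7. 131.  72.  46. -16.] dq 4.0 er 0.0
[496.  90. 230.] [-22. -17. 142.  70.  53. -20.] dq 4.0 er 0.0
path [array([ 850, -150,  380])]
[1146. -194.  393.] [-16.  42.  53.  31.  36.  52.] dq 9.0 er 0.0
[1035. -177.  388.] [-18.  30.  73.  45.  35.  33.] dq 6.0 er 0.0
[ 924. -161.  383.] [-22.  19.  88.  55.  39.  18.] dq 5.0 er 0.0
[ 850. -150.  380.] [-24.  13.  96.  59.  43.  10.] dq 4.0 er 0.0
[761. -90. 342.] [-24.   5. 109.  64.  45.   0.] dq 4.0 er 0.0
[673. -30. 305.] [-24.  -2. 121.  67.  48.  -8.] dq 4.0 er 0.0
[584.  30. 268.] [-23.  -9. 132.  69.  50. -15.] dq 4.0 er 0.0
[496.  90. 230.] [-22. -17. 142.  70.  53. -20.] dq 3.0 er 0.0
path [array([ 800, -100,  330]), array([600,   0, 300])]
[1143. -183.  380.] [-15.  42.  55.  32.  34.  51.] dq 9.0 er 0.0
[1029. -155.  364.] [-17.  29.  76.  48.  33.  30.] dq 7.0 er 0.0
[ 914. -128.  347.] [-20.  19.  92.  59.  36.  13.] dq 5.0 er 0.0
[ 800. -100.  330.] [-23.   9. 106.  65.  42.   1.] dq 4.0 er 0.0
[700. -50. 315.] [-24.   0. 117.  67.  46.  -6.] dq 4.0 er 0.0
[600.   0. 300.] [-26. -10. 128.  66.  52. -10.] dq 3.0 er 0.0
[522.  68. 248.] [-23. -15. 138.  69.  53. -17.] dq 3.0 er 0.0
[496.  90. 230.] [-22. -17. 142.  70.  53. -20.] dq 3.0 er 0.0
```

step_arm --commands '[{"x": -3.6, "y": 1.4, "z": -0.8, "yaw": 2.1, "fingers": 255}, {"x": -3.6, "y": 1.4, "z": -0.8, "yaw": 2.1, "fingers": 255}, {"x": -3.6, "y": 1.4, "z": -0.8, "yaw": 2.1, "fingers": 255}, {"x": -3.6, "y": 1.4, "z": -0.8, "yaw": 2.1, "fingers": 255}, {"x": -3.6, "y": 1.4, "z": -0.8, "yaw": 2.1, "fingers": 255}]'

```text
time: 16.25
tcp_pos: [1086.8, -143.3, 360.5]
ee_rot: [-179.1, -55.1, 8.9]
ft_force: [0.4, -0.1, 0.6]
grip_width: 0.006
```

step_arm --commands '[{"x": -3.6, "y": 1.4, "z": -0.8, "yaw": 2.1, "fingers": 255}, {"x": -3.6, "y": 1.4, "z": -0.8, "yaw": 2.1, "fingers": 255}, {"x": -3.6, "y": 1.4, "z": -0.8, "yaw": 2.1, "fingers": 255}, {"x": -3.6, "y": 1.4, "z": -0.8, "yaw": 2.1, "fingers": 255}, {"x": -3.6, "y": 1.4, "z": -0.8, "yaw": 2.1, "fingers": 255}]'

```text
time: 16.75
tcp_pos: [907.0, -73.5, 320.3]
ee_rot: [-179.1, -55.0, 19.4]
ft_force: [1.1, -0.0, 0.2]
grip_width: 0.007
```

```bash
python3 -c "from h import *;s,R=st();print(s['ee_rot'])"
```

```text
t 16.75 tcp [907.  -73.5 320.3] J [-16.4  18.2  95.7  62.3  33.7   9.6] tilt 55.0 az 20.5 jaw [ 0.344 -0.939 -0.009] F [ 1.1 -0.   0.2]
[-179.13242584  -55.04517445   19.3990946 ]
```

step_arm --commands '[{"x": -3.7, "y": 1.5, "z": -0.8, "yaw": 2, "fingers": 60}, {"x": -3.7, "y": 1.5, "z": -0.8, "yaw": 2, "fingers": 60}, {"x": -3.7, "y": 1.5, "z": -0.8, "yaw": 2, "fingers": 60}, {"x": -3.7, "y": 1.5, "z": -0.8, "yaw": 2, "fingers": 60}, {"x": -3.7, "y": 1.5, "z": -0.8, "yaw": 2, "fingers": 60}]'

```text
time: 17.25
tcp_pos: [722.1, 1.5, 280.2]
ee_rot: [-179.2, -55.0, 29.4]
ft_force: [0.9, 0.1, 0.8]
grip_width: 0.439
```

step_arm --commands '[{"x": -3.7, "y": 1.5, "z": -0.8, "yaw": 2, "fingers": 60}, {"x": -3.7, "y": 1.5, "z": -0.8, "yaw": 2, "fingers": 60}, {"x": -3.7, "y": 1.5, "z": -0.8, "yaw": 2, "fingers": 60}, {"x": -3.7, "y": 1.5, "z": -0.8, "yaw": 2, "fingers": 60}, {"x": -3.7, "y": 1.5, "z": -0.8, "yaw": 2, "fingers": 60}]'

```text
time: 17.75
tcp_pos: [537.2, 76.5, 239.9]
ee_rot: [-179.2, -55.0, 39.5]
ft_force: [-0.4, 0.8, -0.5]
grip_width: 0.764
```

step_arm --commands '[{"x": -3.7, "y": 1.3, "z": -0.8, "yaw": 2.5, "fingers": 60}, {"x": 0, "y": 0, "z": 0, "yaw": 0, "fingers": 60}, {"x": 0, "y": 0, "z": 0, "yaw": 0, "fingers": 60}]'

```text
time: 18.05
tcp_pos: [501.6, 88.8, 232.4]
ee_rot: [-179.2, -55.0, 41.8]
ft_force: [-0.2, -0.4, 0.4]
grip_width: 0.762
```

```bash
python3 - <<'E'
from ik import *
s,R=st();print(s['ee_rot'],tt(s['tcp_pos']))
snap('side','side4');snap('wrist','w4')
b=cv2.imread('pics/side4.png')[30:230,200:420];w=cv2.imread('pics/w4.png')
b=cv2.resize(b,None,fx=2.2,fy=2.2,interpolation=cv2.INTER_CUBIC);w=w[:,160:480]
o=np.zeros((440,484+320,3),np.uint8)[:, :800];o[:440,:484]=b;o[:400,484:800]=w[:,:316];cv2.imwrite('pics/m4.png',o)
E
```

```text
t 18.05 tcp [501.6  88.8 232.4] J [-21.4 -16.7 141.3  70.   51.7 -18.8] tilt 55.0 az 42.8 jaw [ 0.675 -0.737 -0.008] F [-0.2 -0.4  0.4]
[-179.19555313  -55.02175615   41.82315339] [-114.86122473   -4.92867093]
```

View pics/m4.png

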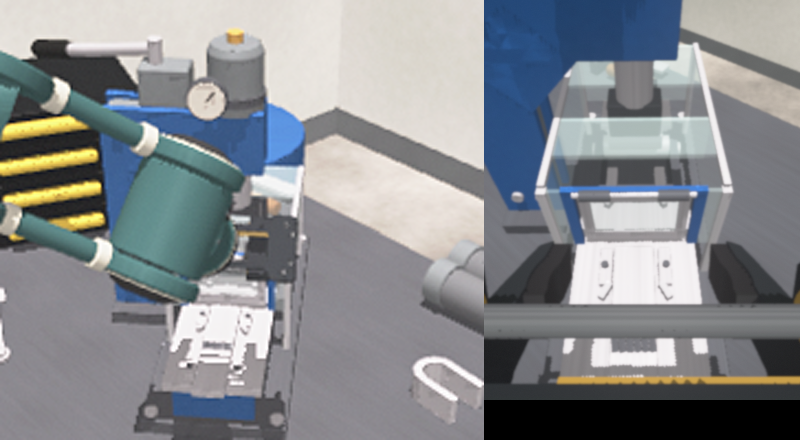

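```bash
python3 - <<'E'
from ik import *
c=wcam('w4')
L=unproj(c,[(236,188),(384,188)],161);print('lintel',L.round(1).tolist(),[tt(v).round(1).tolist() for v in L])
print('pred lintel ends', proj(c,[tw(0,-52,161),tw(0,52,161),tw(-5,-60,80),tw(-5,60,80),tw(-50,22,88),tw(-50,-22,88)]).round(0).tolist())
E
```

```text
lintel [[542.0, 217.0, 161.0], [625.4, 124.8, 161.0]] [[1.4, 62.4], [0.8, -61.8]]
pred lintel ends [[372.0, 189.0], [248.0, 189.0], [371.0, 245.0], [253.0, 245.0], [287.0, 283.0], [335.0, 283.0]]
```

step_arm --commands '[{"x": -0.7, "y": 0, "z": -3, "yaw": 0, "fingers": 60}, {"x": 0, "y": 0, "z": -4, "yaw": 0, "fingers": 60}, {"x": 0, "y": 0, "z": -3.5, "yaw": 0, "fingers": 60}, {"x": 0, "y": 0, "z": -2, "yaw": 0, "fingers": 60}, {"x": 0, "y": 0, "z": 0, "yaw": 0, "fingers": 60}]'

```text
time: 18.65
tcp_pos: [494.1, 89.1, 104.1]
ee_rot: [-178.5, -54.8, 41.3]
ft_force: [-1.1, 0.8, 0.4]
grip_width: 0.768
```

step_arm --commands '[{"x": 0, "y": 0, "z": 0, "yaw": 0, "fingers": 60}, {"x": 0, "y": 0, "z": 0, "yaw": 0, "fingers": 60}]'

```text
time: 18.85
tcp_pos: [496.4, 88.5, 108.8]
ee_rot: [-179.3, -55.1, 42.0]
ft_force: [-0.0, -0.7, 0.2]
grip_width: 0.766
```

```bash
python3 - <<'E'
from ik import *
s,R=st();print(s['ee_rot'],tt(s['tcp_pos']))
E
```

```text
t 18.85 tcp [496.4  88.5 108.8] J [-21.8  -0.5 146.2  87.4  47.9 -46.1] tilt 55.1 az 42.9 jaw [ 0.677 -0.736 -0.007] F [-0.  -0.7  0.2]
[-179.28039622  -55.09379456   41.99204682] [-118.92475829   -1.6032368 ]
```

step_arm --commands '[{"x": 0.2, "y": 0.4, "z": -0.5, "yaw": 0, "fingers": 60}, {"x": 0, "y": 0, "z": -0.5, "yaw": 0, "fingers": 60}, {"x": 0, "y": 0, "z": 0, "yaw": 0, "fingers": 60}, {"x": 0, "y": 0, "z": 0, "yaw": 0, "fingers": 60}, {"x": 0, "y": 0, "z": 0, "yaw": 0, "fingers": 60}]'

```text
time: 19.35
tcp_pos: [496.7, 93.1, 97.2]
ee_rot: [-179.1, -55.0, 41.8]
ft_force: [-0.5, 0.3, -0.1]
grip_width: 0.766
```

```bash
python3 - <<'E'
from ik import *
s,R=st();print(s['ee_rot'],tt(s['tcp_pos']))
E
```

```text
t 19.35 tcp [496.7  93.1  97.2] J [-21.    1.3 146.4  89.8  47.4 -48.6] tilt 55.0 az 43.0 jaw [ 0.677 -0.736 -0.009] F [-0.5  0.3 -0.1]
[-179.05282873  -55.01558837   41.81213907] [-115.56045085    1.52256557]
```

step_arm --commands '[{"x": 0.05, "y": -0.05, "z": 0, "yaw": 0, "fingers": 255}, {"x": 0, "y": 0, "z": 0, "yaw": 0, "fingers": 255}, {"x": 0, "y": 0, "z": 0, "yaw": 0, "fingers": 255}, {"x": 0, "y": 0, "z": 0, "yaw": 0, "fingers": 255}, {"x": 0, "y": 0, "z": 0, "yaw": 0, "fingers": 255}]'

```text
time: 19.85
tcp_pos: [497.3, 92.5, 97.2]
ee_rot: [-179.1, -55.0, 41.8]
ft_force: [0.3, -1.1, -0.0]
grip_width: 0.419
```

step_arm --commands '[{"x": 0, "y": 0, "z": 0, "yaw": 0, "fingers": 255}, {"x": 0.37, "y": 0.34, "z": 0, "yaw": 0, "fingers": 255}, {"x": 0.37, "y": 0.34, "z": 0, "yaw": 0, "fingers": 255}, {"x": 0.37, "y": 0.34, "z": 0, "yaw": 0, "fingers": 255}, {"x": 0.37, "y": 0.34, "z": 0, "yaw": 0, "fingers": 255}]'

```text
time: 20.35
tcp_pos: [512.0, 106.0, 97.1]
ee_rot: [-179.1, -55.0, 41.8]
ft_force: [-8.7, -6.9, 6.5]
grip_width: 0.423
```

```bash
python3 - <<'E'
from ik import *
s,R=st();print(s['ee_rot'],tt(s['tcp_pos']),s['grip_width'])
E
```

```text
t 20.35 tcp [512.  106.   97.1] J [-17.9   2.5 145.1  92.4  45.7 -48.6] tilt 55.0 az 42.9 jaw [ 0.676 -0.737 -0.009] F [-8.7 -6.9  6.5]
[-179.06763626  -54.99084798   41.78326604] [-95.55508342   0.72394992] 0.4225655824145088
```

step_arm --commands '[{"x": 0.37, "y": 0.34, "z": 0, "yaw": 0, "fingers": 255}, {"x": 0.37, "y": 0.34, "z": 0, "yaw": 0, "fingers": 255}, {"x": 0.37, "y": 0.34, "z": 0, "yaw": 0, "fingers": 255}, {"x": 0.37, "y": 0.34, "z": 0, "yaw": 0, "fingers": 255}, {"x": 0, "y": 0, "z": 0, "yaw": 0, "fingers": 255}]'

```text
time: 20.85
tcp_pos: [527.0, 119.7, 97.1]
ee_rot: [-179.1, -55.0, 41.8]
ft_force: [-1.8, -3.0, 2.1]
grip_width: 0.422
```

step_arm --commands '[{"x": 0, "y": 0, "z": 0, "yaw": 0, "fingers": 120}, {"x": 0, "y": 0, "z": 0, "yaw": 0, "fingers": 80}, {"x": 0, "y": 0, "z": 0, "yaw": 0, "fingers": 80}, {"x": 0, "y": 0, "z": 0, "yaw": 0, "fingers": 80}]'

```text
time: 21.25
tcp_pos: [526.7, 120.0, 97.0]
ee_rot: [-179.0, -55.0, 41.8]
ft_force: [-0.2, -0.4, 0.2]
grip_width: 0.688
```

```bash
python3 - <<'E'
from ik import *
s,R=st();print(s['ee_rot'],tt(s['tcp_pos']),s['grip_width'])
E
```

```text
t 21.25 tcp [526.7 120.   97. ] J [-14.9   3.8 143.8  94.9  44.2 -48.6] tilt 55.0 az 43.0 jaw [ 0.677 -0.736 -0.01 ] F [-0.2 -0.4  0.2]
[-179.01060624  -55.00658419   41.79315737] [-75.32785068   1.15006559] 0.6881605864820833
```

step_arm --commands '[{"x": -1, "y": -0.9, "z": 0, "yaw": 0, "fingers": 80}, {"x": -1, "y": -0.9, "z": 0, "yaw": 0, "fingers": 80}, {"x": -1, "y": -1, "z": 0, "yaw": 0, "fingers": 80}, {"x": 0, "y": 0, "z": 0, "yaw": 0, "fingers": 80}, {"x": 0, "y": 0, "z": 0, "yaw": 0, "fingers": 255}]'

```text
time: 21.75
tcp_pos: [497.2, 91.5, 97.3]
ee_rot: [-179.1, -55.0, 41.8]
ft_force: [-0.4, 0.7, -0.0]
grip_width: 0.619
```

step_arm --commands '[{"x": 0, "y": 0, "z": 0, "yaw": 0, "fingers": 255}, {"x": 0, "y": 0, "z": 0, "yaw": 0, "fingers": 255}, {"x": 0, "y": 0, "z": 0, "yaw": 0, "fingers": 255}, {"x": 0, "y": 0, "z": 0, "yaw": 0, "fingers": 255}, {"x": 0, "y": 0, "z": 0, "yaw": 0, "fingers": 255}]'

```text
time: 22.25
tcp_pos: [497.0, 92.0, 97.2]
ee_rot: [-179.0, -55.0, 41.8]
ft_force: [2.7, 2.4, -1.6]
grip_width: 0.418
```

```bash
python3 - <<'E'
from ik import *
s,R=st();print(s['ee_rot'],tt(s['tcp_pos']),s['grip_width'])
E
```

```text
t 22.25 tcp [497.   92.   97.2] J [-21.2   1.4 146.3  89.6  47.5 -48.7] tilt 55.0 az 43.0 jaw [ 0.677 -0.736 -0.01 ] F [ 2.7  2.4 -1.6]
[-179.03894713  -55.0209815    41.82046242] [-116.08635095    0.51423223] 0.41848756050737956
```

Next, a 40 mm drag, release, step back, and a third 40 mm drag.

step_arm --commands '[{"x": 0.6, "y": 0.55, "z": 0, "yaw": 0, "fingers": 255}, {"x": 0.6, "y": 0.55, "z": 0, "yaw": 0, "fingers": 255}, {"x": 0.6, "y": 0.55, "z": 0, "yaw": 0, "fingers": 255}, {"x": 0.6, "y": 0.55, "z": 0, "yaw": 0, "fingers": 255}, {"x": 0.6, "y": 0.55, "z": 0, "yaw": 0, "fingers": 255}]'

```text
time: 22.75
tcp_pos: [526.7, 118.8, 97.1]
ee_rot: [-179.1, -55.0, 41.8]
ft_force: [-11.6, -9.8, 10.9]
grip_width: 0.423
```

step_arm --commands '[{"x": 0, "y": 0, "z": 0, "yaw": 0, "fingers": 255}, {"x": 0, "y": 0, "z": 0, "yaw": 0, "fingers": 80}, {"x": 0, "y": 0, "z": 0, "yaw": 0, "fingers": 80}, {"x": 0, "y": 0, "z": 0, "yaw": 0, "fingers": 80}, {"x": 0, "y": 0, "z": 0, "yaw": 0, "fingers": 80}]'

```text
time: 23.25
tcp_pos: [526.6, 119.3, 97.0]
ee_rot: [-179.0, -55.0, 41.8]
ft_force: [-0.7, 0.6, 0.8]
grip_width: 0.687
```

step_arm --commands '[{"x": -1, "y": -0.9, "z": 0, "yaw": 0, "fingers": 80}, {"x": -1, "y": -0.9, "z": 0, "yaw": 0, "fingers": 80}, {"x": -1, "y": -0.95, "z": 0, "yaw": 0, "fingers": 80}, {"x": 0, "y": 0, "z": 0, "yaw": 0, "fingers": 80}, {"x": 0, "y": 0, "z": 0, "yaw": 0, "fingers": 255}]'

```text
time: 23.75
tcp_pos: [497.1, 91.5, 97.3]
ee_rot: [-179.1, -55.0, 41.8]
ft_force: [-0.3, -0.0, -0.0]
grip_width: 0.618
```

step_arm --commands '[{"x": 0, "y": 0, "z": 0, "yaw": 0, "fingers": 255}, {"x": 0, "y": 0, "z": 0, "yaw": 0, "fingers": 255}, {"x": 0, "y": 0, "z": 0, "yaw": 0, "fingers": 255}, {"x": 0, "y": 0, "z": 0, "yaw": 0, "fingers": 255}, {"x": 0, "y": 0, "z": 0, "yaw": 0, "fingers": 255}]'

```text
time: 24.25
tcp_pos: [497.1, 91.9, 97.2]
ee_rot: [-179.0, -55.0, 41.8]
ft_force: [3.6, 1.5, -2.2]
grip_width: 0.411
```

```bash
python3 - <<'E'
from ik import *
s,R=st();print(s['ee_rot'],tt(s['tcp_pos']),s['grip_width'])
E
```

```text
t 24.25 tcp [497.1  91.9  97.2] J [-21.2   1.4 146.3  89.6  47.5 -48.7] tilt 55.0 az 43.0 jaw [ 0.677 -0.736 -0.01 ] F [ 3.6  1.5 -2.2]
[-179.0482904   -55.0144299    41.81095819] [-116.11716277    0.36622525] 0.4112009334576824
```

step_arm --commands '[{"x": 0, "y": 0, "z": 0, "yaw": 0, "fingers": 80}, {"x": 0, "y": 0, "z": 0, "yaw": 0, "fingers": 80}, {"x": 0, "y": 0, "z": 0, "yaw": 0, "fingers": 80}, {"x": 0.9, "y": 0.82, "z": 0, "yaw": 0, "fingers": 80}, {"x": 0, "y": 0, "z": 0, "yaw": 0, "fingers": 255}]'

```text
time: 24.75
tcp_pos: [506.3, 100.3, 97.4]
ee_rot: [-179.1, -55.0, 41.9]
ft_force: [-0.4, -0.9, -0.4]
grip_width: 0.613
```

step_arm --commands '[{"x": 0, "y": 0, "z": 0, "yaw": 0, "fingers": 255}, {"x": 0, "y": 0, "z": 0, "yaw": 0, "fingers": 255}, {"x": 0, "y": 0, "z": 0, "yaw": 0, "fingers": 255}, {"x": 0, "y": 0, "z": 0, "yaw": 0, "fingers": 255}, {"x": 0, "y": 0, "z": 0, "yaw": 0, "fingers": 255}]'

```text
time: 25.25
tcp_pos: [505.6, 99.8, 96.9]
ee_rot: [-179.0, -55.0, 41.8]
ft_force: [-1.3, -0.3, 1.2]
grip_width: 0.421
```

step_arm --commands '[{"x": 0.5, "y": 0.46, "z": 0, "yaw": 0, "fingers": 255}, {"x": 0.5, "y": 0.46, "z": 0, "yaw": 0, "fingers": 255}, {"x": 0.5, "y": 0.46, "z": 0, "yaw": 0, "fingers": 255}, {"x": 0.5, "y": 0.46, "z": 0, "yaw": 0, "fingers": 255}, {"x": 0, "y": 0, "z": 0, "yaw": 0, "fingers": 255}]'

```text
time: 25.75
tcp_pos: [526.0, 118.1, 97.0]
ee_rot: [-179.1, -55.0, 41.8]
ft_force: [1.3, -0.4, -2.0]
grip_width: 0.422
```

```bash
python3 - <<'E'
from ik import *
s,R=st();print(s['ee_rot'],tt(s['tcp_pos']),s['grip_width'])
snap('wrist','w5');w=cv2.imread('pics/w5.png')[100:400,190:450];cv2.imwrite('pics/w5c.png',cv2.resize(w,None,fx=2,fy=2,interpolation=cv2.INTER_CUBIC))
E
```

```text
t 25.75 tcp [526.  118.1  97. ] J [-15.2   3.7 143.9  94.7  44.2 -48.6] tilt 55.0 az 42.9 jaw [ 0.676 -0.737 -0.009] F [ 1.3 -0.4 -2. ]
[-179.0841492   -54.97193617   41.79127528] [-77.05442779   0.22504967] 0.4215932654513015
```

View pics/w5c.png

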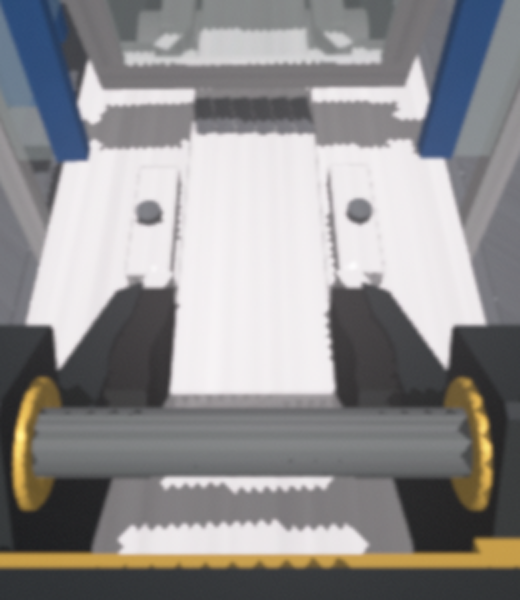

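```bash
python3 - <<'E'
from ik import *
c=wcam('w5')
for u,v in[(253,97),(253,132)]: print(tt(unproj(c,[(190+u/2,100+v/2)],91)[0]))
E
```

```text
[13.55705565  0.40399752]
[-2.05418756  0.38065694]
```

step_arm --commands '[{"x": 0, "y": 0, "z": 0, "yaw": 0, "fingers": 80}, {"x": 0, "y": 0, "z": 0, "yaw": 0, "fingers": 80}, {"x": 0, "y": 0, "z": 0, "yaw": 0, "fingers": 80}, {"x": -1, "y": -0.9, "z": 0, "yaw": 0, "fingers": 80}, {"x": -1.6, "y": -1.45, "z": 0, "yaw": 0, "fingers": 80}]'

```text
time: 26.3
tcp_pos: [500.0, 95.2, 97.5]
ee_rot: [-179.1, -55.0, 41.9]
ft_force: [0.2, -0.5, -0.1]
grip_width: 0.683
```

step_arm --commands '[{"x": 0, "y": 0, "z": 0, "yaw": 0, "fingers": 255}, {"x": 0, "y": 0, "z": 0, "yaw": 0, "fingers": 255}, {"x": 0, "y": 0, "z": 0, "yaw": 0, "fingers": 255}, {"x": 0, "y": 0, "z": 0, "yaw": 0, "fingers": 255}, {"x": 0, "y": 0, "z": 0, "yaw": 0, "fingers": 255}]'

```text
time: 26.8
tcp_pos: [500.0, 95.3, 97.1]
ee_rot: [-179.0, -55.0, 41.8]
ft_force: [0.0, -0.4, 0.2]
grip_width: 0.256
```

step_arm --commands '[{"x": 0, "y": 0, "z": 0, "yaw": 0, "fingers": 255}, {"x": 0, "y": 0, "z": 0, "yaw": 0, "fingers": 255}, {"x": 0, "y": 0, "z": 0, "yaw": 0, "fingers": 255}]'

```text
time: 27.1
tcp_pos: [499.8, 95.0, 97.1]
ee_rot: [-179.0, -55.0, 41.8]
ft_force: [-0.1, 1.2, -0.2]
grip_width: 0.008
```

```bash
python3 - <<'E'
from ik import *
s,R=st();print(s['ee_rot'],tt(s['tcp_pos']),s['grip_width'])
E
```

```text
t 27.1 tcp [499.8  95.   97.1] J [-20.5   1.6 146.1  90.2  47.2 -48.6] tilt 55.0 az 43.0 jaw [ 0.677 -0.736 -0.01 ] F [-0.1  1.2 -0.2]
[-179.03253446  -55.00378391   41.80654755] [-112.0096831     0.86940012] 0.00756546740273824
```

step_arm --commands '[{"x": 0.46, "y": 0.4, "z": 0, "yaw": 0, "fingers": 255}, {"x": 0.46, "y": 0.4, "z": 0, "yaw": 0, "fingers": 255}, {"x": 0.46, "y": 0.4, "z": 0, "yaw": 0, "fingers": 255}, {"x": 0.46, "y": 0.4, "z": 0, "yaw": 0, "fingers": 255}, {"x": 0.46, "y": 0.4, "z": 0, "yaw": 0, "fingers": 255}]'

```text
time: 27.6
tcp_pos: [522.8, 114.7, 96.8]
ee_rot: [-179.1, -54.9, 41.8]
ft_force: [-10.2, -9.3, 7.3]
grip_width: 0.004
```

step_arm --commands '[{"x": 0.45, "y": 0.41, "z": 0, "yaw": 0, "fingers": 255}, {"x": 0.45, "y": 0.41, "z": 0, "yaw": 0, "fingers": 255}, {"x": 0.45, "y": 0.41, "z": 0, "yaw": 0, "fingers": 255}, {"x": 0.45, "y": 0.41, "z": 0, "yaw": 0, "fingers": 255}, {"x": 0, "y": 0, "z": 0, "yaw": 0, "fingers": 255}]'

```text
time: 28.1
tcp_pos: [541.1, 131.4, 96.9]
ee_rot: [-179.1, -55.0, 41.8]
ft_force: [-2.3, -4.2, 2.4]
grip_width: 0.005
```

```bash
python3 - <<'E'
from ik import *
s,R=st();print(s['ee_rot'],tt(s['tcp_pos']),s['grip_width'])
E
```

```text
t 28.1 tcp [541.1 131.4  96.9] J [-12.4   5.  142.4  97.   42.8 -48.6] tilt 55.0 az 42.9 jaw [ 0.676 -0.736 -0.009] F [-2.3 -4.2  2.4]
[-179.06771198  -54.96775234   41.80096019] [-56.99860999  -0.07342582] 0.004973525310385364
```

step_arm --commands '[{"x": 0.37, "y": 0.34, "z": 0, "yaw": 0, "fingers": 255}, {"x": 0.37, "y": 0.34, "z": 0, "yaw": 0, "fingers": 255}, {"x": 0.37, "y": 0.34, "z": 0, "yaw": 0, "fingers": 255}, {"x": 0.37, "y": 0.34, "z": 0, "yaw": 0, "fingers": 255}, {"x": 0.37, "y": 0.34, "z": 0, "yaw": 0, "fingers": 255}]'

```text
time: 28.6
tcp_pos: [559.0, 148.0, 96.7]
ee_rot: [-179.0, -54.9, 41.7]
ft_force: [-9.3, -9.4, 8.6]
grip_width: 0.006
```

step_arm --commands '[{"x": 0.37, "y": 0.34, "z": 0, "yaw": 0, "fingers": 255}, {"x": 0.37, "y": 0.34, "z": 0, "yaw": 0, "fingers": 255}, {"x": 0.37, "y": 0.34, "z": 0, "yaw": 0, "fingers": 255}, {"x": 0.37, "y": 0.34, "z": 0, "yaw": 0, "fingers": 255}, {"x": 0.37, "y": 0.34, "z": 0, "yaw": 0, "fingers": 255}]'

```text
time: 29.1
tcp_pos: [577.5, 165.0, 96.7]
ee_rot: [-179.0, -54.9, 41.7]
ft_force: [-11.3, -9.0, 8.3]
grip_width: 0.001
```

```bash
python3 - <<'E'
from ik import *
s,R=st();print(s['ee_rot'],tt(s['tcp_pos']),s['wrist_torque'])
E
```

```text
t 29.1 tcp [577.5 165.   96.7] J [ -6.3   8.1 138.7 102.2  39.3 -48.5] tilt 55.0 az 42.9 jaw [ 0.676 -0.737 -0.01 ] F [-11.3  -9.    8.3]
[-179.0269857   -54.94770706   41.71953839] [-7.46035795  0.19393495] [-0.3856052   0.56025748 -0.00937795]
```

step_arm --commands '[{"x": 0.3, "y": 0.27, "z": 0, "yaw": 0, "fingers": 255}, {"x": 0.3, "y": 0.27, "z": 0, "yaw": 0, "fingers": 255}, {"x": 0.22, "y": 0.2, "z": 0, "yaw": 0, "fingers": 255}, {"x": 0.08, "y": 0.07, "z": 0, "yaw": 0, "fingers": 255}, {"x": 0.08, "y": 0.07, "z": 0, "yaw": 0, "fingers": 255}]'

```text
time: 29.6
tcp_pos: [587.3, 174.0, 96.8]
ee_rot: [-179.0, -55.0, 41.7]
ft_force: [-8.1, -9.2, 7.1]
grip_width: 0.007
```

```bash
cat > c.py <<'E'
from ik import *
s,R=st();print(tt(s['tcp_pos']).round(1),'Ffeed',(s['ft_force'][:2]@[np.cos(np.radians(YW)),np.sin(np.radians(YW))]).round(1))
E
python3 c.py; python3 - <<'E'
from ik import *
snap('scene','s6');snap('wrist','w6')
a=cv2.imread('pics/s6.png')[165:325,375:535];w=cv2.imread('pics/w6.png')[60:330,180:460]
o=np.zeros((540,800,3),np.uint8);o[:480,:480]=cv2.resize(a,None,fx=3,fy=3,interpolation=cv2.INTER_CUBIC);w=cv2.resize(w,(320,308));o[:308,480:]=w;cv2.imwrite('pics/m6.png',o)
E
```

```text
t 29.6 tcp [587.3 174.   96.8] J [ -4.8   9.  137.6 103.3  38.5 -48.4] tilt 55.0 az 42.9 jaw [ 0.676 -0.737 -0.01 ] F [-8.1 -9.2  7.1]
[5.8 0.2] Ffeed -12.1
```

View pics/m6.png

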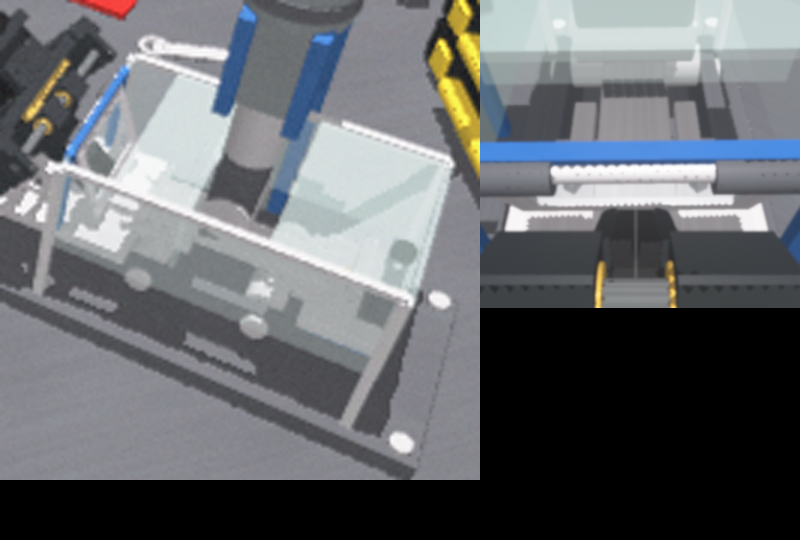

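step_arm --commands '[{"x": 0.075, "y": 0.068, "z": 0, "yaw": 0, "fingers": 255}, {"x": 0.075, "y": 0.068, "z": 0, "yaw": 0, "fingers": 255}, {"x": 0.075, "y": 0.068, "z": 0, "yaw": 0, "fingers": 255}, {"x": 0.075, "y": 0.068, "z": 0, "yaw": 0, "fingers": 255}]'

```text
time: 30.1
tcp_pos: [590.2, 176.6, 96.8]
ee_rot: [-179.0, -55.0, 41.7]
ft_force: [-8.8, -7.6, 6.7]
grip_width: 0.002
```

```bash
python3 c.py; python3 - <<'E'
from ik import *
c=wcam('w6'); print('seam centre (at TCP 5.8)',tt(unproj(c,[(315.6,137)],91)[0]))
E
```

```text
t 30.1 tcp [590.2 176.6  96.8] J [ -4.4   9.3 137.2 103.6  38.3 -48.4] tilt 55.0 az 42.9 jaw [ 0.676 -0.737 -0.01 ] F [-8.8 -7.6  6.7]
[9.7 0.2] Ffeed -11.7
seam centre (at TCP 5.8) [107.50806072   0.96865159]
```

step_arm --commands '[{"x": 0.037, "y": 0.034, "z": 0, "yaw": 0, "fingers": 255}, {"x": 0.037, "y": 0.034, "z": 0, "yaw": 0, "fingers": 255}, {"x": 0.037, "y": 0.034, "z": 0, "yaw": 0, "fingers": 255}, {"x": 0.037, "y": 0.034, "z": 0, "yaw": 0, "fingers": 255}]'

```text
time: 30.5
tcp_pos: [591.6, 177.9, 96.8]
ee_rot: [-179.0, -55.0, 41.7]
ft_force: [-9.6, -8.5, 8.1]
grip_width: 0.004
```

```bash
python3 c.py
```

```text
t 30.5 tcp [591.6 177.9  96.8] J [ -4.2   9.4 137.1 103.8  38.2 -48.4] tilt 55.0 az 42.9 jaw [ 0.676 -0.737 -0.01 ] F [-9.6 -8.5  8.1]
[11.7  0.2] Ffeed -12.8
```

step_arm --commands '[{"x": 0.037, "y": 0.034, "z": 0, "yaw": 0, "fingers": 255}, {"x": 0.037, "y": 0.034, "z": 0, "yaw": 0, "fingers": 255}, {"x": 0.037, "y": 0.034, "z": 0, "yaw": 0, "fingers": 255}, {"x": 0.037, "y": 0.034, "z": 0, "yaw": 0, "fingers": 255}]'

```text
time: 30.9
tcp_pos: [593.0, 179.3, 96.7]
ee_rot: [-179.0, -55.0, 41.7]
ft_force: [-8.9, -8.5, 7.1]
grip_width: 0.009
```

step_arm --commands '[{"x": 0.037, "y": 0.034, "z": 0, "yaw": 0, "fingers": 255}, {"x": 0.037, "y": 0.034, "z": 0, "yaw": 0, "fingers": 255}, {"x": 0.037, "y": 0.034, "z": 0, "yaw": 0, "fingers": 255}, {"x": 0.037, "y": 0.034, "z": 0, "yaw": 0, "fingers": 255}]'

```text
time: 31.3
tcp_pos: [594.5, 180.6, 96.8]
ee_rot: [-179.0, -55.0, 41.7]
ft_force: [-10.3, -9.0, 8.4]
grip_width: 0.006
```

step_arm --commands '[{"x": 0.037, "y": 0.034, "z": 0, "yaw": 0, "fingers": 255}, {"x": 0.037, "y": 0.034, "z": 0, "yaw": 0, "fingers": 255}, {"x": 0.037, "y": 0.034, "z": 0, "yaw": 0, "fingers": 255}]'

```text
time: 31.6
tcp_pos: [595.6, 181.6, 96.7]
ee_rot: [-179.0, -55.0, 41.7]
ft_force: [-10.5, -9.1, 8.7]
grip_width: 0.007
```

step_arm --commands '[{"x": 0.037, "y": 0.034, "z": 0, "yaw": 0, "fingers": 255}, {"x": 0.037, "y": 0.034, "z": 0, "yaw": 0, "fingers": 255}, {"x": 0.037, "y": 0.034, "z": 0, "yaw": 0, "fingers": 255}]'

```text
time: 31.9
tcp_pos: [596.6, 182.5, 96.7]
ee_rot: [-179.0, -54.9, 41.7]
ft_force: [-10.9, -10.4, 8.6]
grip_width: 0.007
```

step_arm --commands '[{"x": 0.037, "y": 0.034, "z": 0, "yaw": 0, "fingers": 255}, {"x": 0.037, "y": 0.034, "z": 0, "yaw": 0, "fingers": 255}, {"x": 0, "y": 0, "z": 0, "yaw": 0, "fingers": 255}]'

```text
time: 32.2
tcp_pos: [597.3, 183.2, 96.7]
ee_rot: [-179.0, -54.9, 41.7]
ft_force: [-10.1, -8.6, 8.1]
grip_width: 0.007
```

step_arm --commands '[{"x": 0.037, "y": 0.034, "z": 0, "yaw": 0, "fingers": 255}, {"x": 0.037, "y": 0.034, "z": 0, "yaw": 0, "fingers": 255}, {"x": 0.037, "y": 0.034, "z": 0, "yaw": 0, "fingers": 255}]'

```text
time: 32.5
tcp_pos: [598.2, 184.2, 96.6]
ee_rot: [-179.0, -54.9, 41.8]
ft_force: [-15.8, -13.6, 12.9]
grip_width: 0.004
```

step_arm --commands '[{"x": 0, "y": 0, "z": 0, "yaw": 0, "fingers": 255}, {"x": 0, "y": 0, "z": 0, "yaw": 0, "fingers": 255}]'

```text
time: 32.7
tcp_pos: [598.2, 184.1, 96.6]
ee_rot: [-179.0, -54.9, 41.8]
ft_force: [-13.8, -10.8, 9.9]
grip_width: 0.005
```

step_arm --commands '[{"x": 0.026, "y": 0.024, "z": 0, "yaw": 0, "fingers": 255}, {"x": 0, "y": 0, "z": 0, "yaw": 0, "fingers": 255}]'

```text
time: 32.9
tcp_pos: [598.2, 184.2, 96.5]
ee_rot: [-179.0, -54.9, 41.7]
ft_force: [-15.3, -13.6, 12.3]
grip_width: 0.007
```

step_arm --commands '[{"x": -0.08, "y": -0.07, "z": 0, "yaw": 0, "fingers": 255}, {"x": -0.15, "y": -0.14, "z": 0, "yaw": 0, "fingers": 255}, {"x": -0.3, "y": -0.27, "z": 0, "yaw": 0, "fingers": 255}, {"x": -0.37, "y": -0.34, "z": 0, "yaw": 0, "fingers": 255}, {"x": -0.37, "y": -0.34, "z": 0, "yaw": 0, "fingers": 255}]'

```text
time: 33.4
tcp_pos: [585.9, 173.2, 96.4]
ee_rot: [-179.0, -54.9, 41.8]
ft_force: [-2.1, -0.3, -3.3]
grip_width: 0.007
```

step_arm --commands '[{"x": -0.37, "y": -0.34, "z": 0, "yaw": 0, "fingers": 255}, {"x": -0.37, "y": -0.34, "z": 0, "yaw": 0, "fingers": 255}, {"x": -0.37, "y": -0.34, "z": 0, "yaw": 0, "fingers": 255}, {"x": -0.37, "y": -0.34, "z": 0, "yaw": 0, "fingers": 255}, {"x": -0.37, "y": -0.34, "z": 0, "yaw": 0, "fingers": 255}]'

```text
time: 33.9
tcp_pos: [567.9, 156.0, 97.3]
ee_rot: [-179.0, -55.0, 41.8]
ft_force: [0.8, -0.1, -0.0]
grip_width: 0.005
```

step_arm --commands '[{"x": -0.6, "y": -0.55, "z": 0, "yaw": 0, "fingers": 255}, {"x": -0.74, "y": -0.68, "z": 0, "yaw": 0, "fingers": 255}, {"x": -0.74, "y": -0.68, "z": 0.2, "yaw": 0, "fingers": 255}, {"x": -1, "y": -0.91, "z": 0.5, "yaw": 0, "fingers": 255}, {"x": -1, "y": -0.91, "z": 1, "yaw": 0, "fingers": 255}]'

```text
time: 34.4
tcp_pos: [526.5, 118.5, 114.1]
ee_rot: [-178.9, -55.0, 41.7]
ft_force: [-0.1, 0.8, 0.6]
grip_width: 0.003
```

step_arm --commands '[{"x": -0.5, "y": -0.46, "z": 2, "yaw": 0, "fingers": 255}, {"x": 0, "y": 0, "z": 3, "yaw": 0, "fingers": 255}, {"x": 0, "y": 0, "z": 3, "yaw": 0, "fingers": 255}, {"x": 0, "y": 0, "z": 3, "yaw": 0, "fingers": 255}, {"x": 0, "y": 0, "z": 2, "yaw": 0, "fingers": 255}]'

```text
time: 34.9
tcp_pos: [522.6, 113.8, 247.2]
ee_rot: [-179.3, -55.1, 42.0]
ft_force: [0.6, 0.3, -0.0]
grip_width: 0.001
```

step_arm --commands '[{"x": 0, "y": 0, "z": 0, "yaw": 0, "fingers": 255}, {"x": 0, "y": 0, "z": 0, "yaw": 0, "fingers": 255}, {"x": 0, "y": 0, "z": 0, "yaw": 0, "fingers": 255}]'

```text
time: 35.2
tcp_pos: [521.4, 114.4, 242.3]
ee_rot: [-178.8, -54.9, 41.6]
ft_force: [-0.6, 1.3, 0.7]
grip_width: 0.003
```

```bash
python3 c.py; python3 - <<'E'
from ik import *
snap('wrist','w7');snap('scene','s7')
w=cv2.imread('pics/w7.png')[0:330,170:470];cv2.imwrite('pics/w7c.png',cv2.resize(w,None,fx=1.8,fy=1.8,interpolation=cv2.INTER_CUBIC))
E
```

```text
t 35.2 tcp [521.4 114.4 242.3] J [-16.  -15.7 139.3  70.7  48.  -15.4] tilt 54.9 az 43.1 jaw [ 0.677 -0.736 -0.012] F [-0.6  1.3  0.7]
[-83.    0.6] Ffeed 0.5
```

View pics/w7c.png

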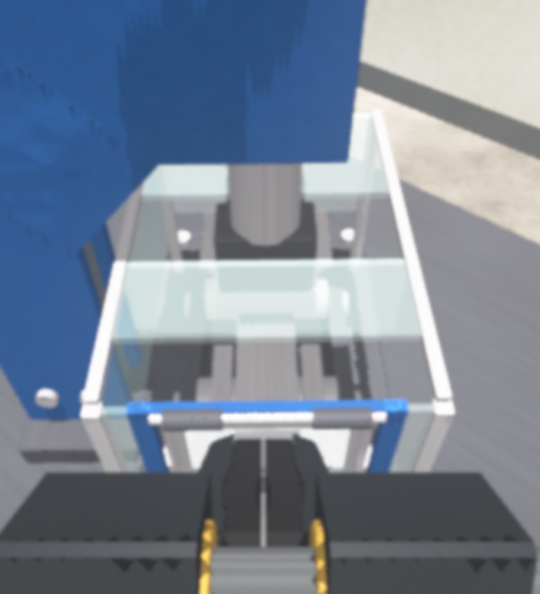

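step_arm --commands '[{"x": 2, "y": -2.6, "z": 0, "yaw": 0, "fingers": 255}, {"x": 2, "y": -2.6, "z": 0, "yaw": 0, "fingers": 255}, {"x": 0, "y": 0, "z": 0, "yaw": 0, "fingers": 255}, {"x": 0, "y": 0, "z": 0, "yaw": 0, "fingers": 255}, {"x": 0, "y": 0, "z": 0, "yaw": 0, "fingers": 255}]'

```text
time: 35.8
tcp_pos: [561.3, 63.1, 242.7]
ee_rot: [-178.8, -54.9, 41.6]
ft_force: [0.4, -0.2, -0.2]
grip_width: 0.006
```

```bash
python3 c.py; python3 - <<'E'
from ik import *
snap('wrist','w8');snap('scene','s8');c=wcam('w8')
print(proj(c,[tw(32,-19,90),tw(32,19,90),tw(32,0,80),tw(122,0,91),tw(0,0,87),tw(0,-49,87)]).round(0).tolist())
w=cv2.imread('pics/w8.png');u,v=proj(c,[tw(32,0,90)])[0].astype(int);y0=max(0,v-110);x0=max(0,u-80);print(x0,y0)
w=cv2.resize(w[y0:y0+180,x0:x0+160],None,fx=3,fy=3,interpolation=cv2.INTER_CUBIC)
a=cv2.resize(cv2.imread('pics/s8.png')[165:295,375:505],None,fx=2.4,fy=2.4,interpolation=cv2.INTER_CUBIC)
o=np.zeros((540,800,3),np.uint8);o[:w.shape[0],:w.shape[1]]=w;o[:312,480:792]=a;cv2.imwrite('pics/m8.png',o)
E
```

```text
t 35.8 tcp [561.3  63.1 242.7] J [-21.8  -8.7 133.9  70.1  52.  -19.4] tilt 55.0 az 43.1 jaw [ 0.677 -0.736 -0.012] F [ 0.4 -0.2 -0.2]
[-88.1 -64.2] Ffeed 0.1
[[275.0, 236.0], [239.0, 236.0], [258.0, 241.0], [265.0, 172.0], [254.0, 265.0], [303.0, 265.0]]
176 125
```

View pics/m8.png

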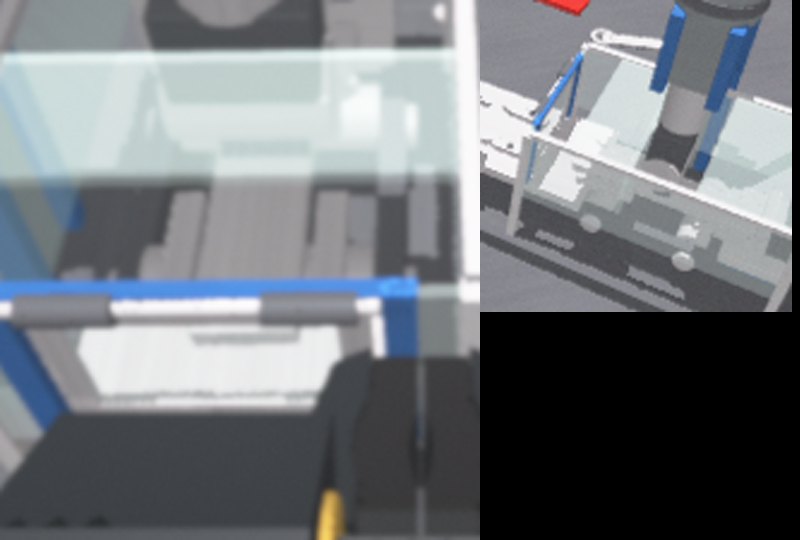

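```bash
python3 - <<'E'
from ik import *
c=wcam('w8');g=cv2.cvtColor(cv2.imread('pics/w8.png'),cv2.COLOR_BGR2GRAY).astype(float)
for x in(28,30,32,34): print(x,'near top/bottom rows',proj(c,[tw(x,0,90),tw(x,0,80)]).round(1).tolist(),'seam near edge',proj(c,[tw(x+82,0,90.5)]).round(1).tolist())
print('near',[(r,round(g[r,250:265].mean())) for r in range(229,246)])
print('seam',[(r,round(g[r,258:270].mean())) for r in range(168,184)])
E
```

```text
28 near top/bottom rows [[256.4, 238.9], [257.8, 244.0]] seam near edge [[264.4, 180.1]]
30 near top/bottom rows [[256.6, 237.3], [258.1, 242.4]] seam near edge [[264.6, 178.8]]
32 near top/bottom rows [[256.8, 235.7], [258.3, 240.8]] seam near edge [[264.8, 177.6]]
34 near top/bottom rows [[257.1, 234.0], [258.5, 239.2]] seam near edge [[264.9, 176.4]]
near [(229, 187), (230, 155), (231, 143), (232, 155), (233, 189), (234, 217), (235, 216), (236, 193), (237, 180), (238, 182), (239, 197), (240, 221), (241, 232), (242, 235), (243, 236), (244, 236), (245, 236)]
seam [(168, 223), (169, 222), (170, 219), (171, 214), (172, 208), (173, 205), (174, 204), (175, 205), (176, 209), (177, 217), (178, 223), (179, 225), (180, 225), (181, 224), (182, 218), (183, 199)]
```

```bash
python3 -c "
from h import *
print(job.close_job())"
```

```text
the job is handed in; nothing more can be done
None
```

The weld coupon is in the tester, flat in the channel and against the stop bar as far as I can measure. The flap is shut behind it, and the job is handed in at about 36 s on the robot's clock.

**How it was done**
- I gripped the seamed 180 mm strap by its middle and laid it between the side guides.
- The move rows cannot tilt the tool. I used the arm's reach limit to get a 55° forward tilt.
- With the tilted fingers I drew the strap in under the flap in three short pulls. Then I pushed it from behind with closed fingers, creeping 0.5 mm at a time near the end.

**Last checks**
- **Stop:** the push force along the feed stayed at 12–15 N, then rose to about 20.5 N with no further travel. By subtraction, that is roughly 7–8 N on the bar.
- **Position:** after I drew the fingers out, the wrist picture put the coupon's near end at tester x ≈ 32–33 mm. Contact with the stop put it at about 32.5 mm, so it shows no spring-back within about 1 mm.
- **Flap:** the pane looks shut in the wrist picture, but the gripper hid its lowest edge, so I could not see that directly.
- **Plunger:** I could not see the switch plunger itself. That it is pressed in is inferred from the force and the position.
- **Bystanders:** I never touched the other straps, the bent coupon or the caster plate. I made no final measurement of where they lie.

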